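Lock rejected parts away in the reject chest

ROBOT

A 6-joint arm with a two-finger parallel gripper is mounted at the origin on a cart in front of the work surface, level with it; the furniture and walls round the work are solid. World frame = base frame: x ahead of the robot, y to its left, z up, the work surface at z = 0. Lengths are in mm, angles in rad, forces in N, time in s.
With the tool pointing down it reaches from about 350 to 875 mm from the base axis. Payload 4.2 kg.
Tool frame: the origin (TCP) lies between the finger pads; the fingertips stand 17 mm ahead of it and the grasp point (between the pads) lies 2 mm behind it; z points along the fingers, y is the line along which they close (so a half turn about z gives the same grasp; the last joint's range is limited). The gripper opens to 85 mm and grips with 20 to 120 N. Pads are 22 mm wide; open, the fingers measure 114 mm over their backs; the gripper's body (76 mm by 85 mm) begins 54 mm behind the grasp point. The pads swing forward as they close: fully open they stand 13 mm farther back than shut.
Start: joints at [-0.948, 0.385, 0.008, 0, -1.194, -0.259], TCP at [222.407, -584.067, 248.312] pointing down, gripper open.
Joint ranges: [-3.14, 3.14], [-1.21, 2.06], [-1.07, 1.41], [-3.16, 2.05], [-2.99, -0.16], [-3.1, 3.1]. Speed limits (rad/s): [2.79, 2.79, 3.14, 3.14, 3.14, 3.14].

INTERFACE

Orientations are given as a unit quaternion [x, y, z, w].
In Python, from bench import arm, eyes, probe_bus, job_done gives the robot as it stands (arm), with the cameras (eyes), the job as plain functions and the readings (probe_bus).
- The arm moves only by the shell command python3 jog.py FILE [OPENING], which reads ROWS from the file FILE. ROWS is 1 to 10 rows, parted by semicolons, with the numbers parted by spaces; each row has 6 numbers: dx, dy, dz in normalised numbers (1 is 1000 mm), then a rotation vector rx, ry, rz in shares of pi rad (1.0 is pi rad); each row is the pose to reach, as a shift and turn from the pose commanded when the command began, along the tool's axes at that moment; what a row does not reach only later rows make up. A row lasts 1/10 s, in which the tool goes at most 50 mm and 0.15 rad, less where a joint would pass 70% of its speed; a pose out of reach is approached as far as the arm can. OPENING is the finger opening in mm, set as the command begins (- or left out keeps the last). The fingers move at their own pace and stop on an object; the grip force is fixed at half the most. Time passes only in rows, so rows that do not move let the fingers close. It prints the time, the measured TCP pose, the force, the opening and the grip force at its end. Shift and turn numbers lie between -1 and 1, and a call with a number outside is refused. Input that does not fit is refused with a message, and nothing moves.
- probe_bus.read_state(): the state, without advancing time (a new reading comes with each control period).
- eyes.get_image(name): name is "scene" or "top"; returns the picture (384x512x3 uint8, blue, green, red); there is no depth.
- eyes.get_calibration(name): a dict with "K" (3x3 intrinsics, pixels), "rvec" (rotation vector, rad) and "tvec" (3), from world to camera coordinates, as OpenCV has them. Camera axes: x right, y down, z forward; pixel columns grow to the right and rows downward; lengths in mm; the calibration is good to about 2 mm. A picture is of the moment at which its call begins. get_calibration takes no time and is no camera call.
- job_done(): hands the job in; it is judged then, once.
The state is a dict: "clock": time; "joints": joint angles; "joint_vel": joint speeds; "joint_efforts": joint torques, N m; "position": TCP position; "ee_rot": TCP orientation; "contact_force": force on the tool from outside, world axes, zero at the start; "wrist_torque": the same for the moment, N m; "gripper_width": finger opening in mm; "grasp_force": force on a finger pad.
Only numpy, scipy, OpenCV 4.12 (cv2) and the standard library are available. Lean on these libraries where they do the work, as an engineer would, in place of code of your own. Each camera call takes 0.05 s, during which the arm holds its last target. There are 200 camera calls.

TASK

Lock the rejected parts in the sample tray away in the low grey chest: flip the chest's hasp up off its staple, raise the lid, lift the loose dust cover off the tray by its knob and set it aside, and move every part from the tray into the chest, gears in the left-hand compartment and bearings in the right-hand one as seen from the robot. Then close the chest lid, fold the hasp fully down over its staple again, and put the dust cover squarely back on the empty tray. Leave the micrometer and the round bench timer where they lie.

Things in the scene. Friction and masses are not known exactly. Their poses are not given: they have to be found in the camera images.
- chest: Low grey steel chest, fixed, 156 mm deep (x), 226 wide (y), 64 high, 78 with the lid; origin: centre of its underside, x toward the hinged back, y to the left seen from the robot. Walls 4 mm, inner floor 8 mm up. A 45 mm high divider at y = 0 makes two compartments of 148 (x) by 107 mm (y). A staple loop stands 16 mm out of the middle of the front face, 51 mm up
- lid (a joint): chest lid: 0 rad closed, grows as it opens, stop at 1.75 rad. Stiff hinge (0.6 N m friction): the lid stays at any angle where it is left. The hasp, while down, catches under the staple and stops the lid at about 0.03 rad
- lid_pull (a point): centre of the lid's pull, a like black roller 22 mm across and 20 mm wide (along the chest's y), revolving on a cross-pin at the end of a stem, 31 mm forward of the lid's front edge, left of the hasp. At (-0.193, 0.080, 0.007) m from lid_hinge with the lid closed. Pinched along the chest's y it turns freely as the lid swings
- lid_hinge (a point): middle of the lid's hinge line, which runs along the chest's y axis at the top of its back: at (0.082, 0, 0.064) m in the chest's frame
- hasp (a joint): hasp on the front edge of the lid: 0 rad hanging straight down over the staple (if the lid is closed), grows as it swings forward and up (1.57: straight out to the front), stop at 2.0 rad. Light friction (0.03 N m) holds it where it is left
- hasp_knob (a point): centre of the hasp's pull, a black roller 20 mm across and 18 mm wide (along the chest's y) that revolves on a cross-pin at the end of a stem at right angles to the hasp leaf; the stem points forward (chest -x) with the hasp down, up with it swung up. At (-0.041, 0, -0.037) m from hasp_hinge, chest axes, lid and hasp at 0: 33 mm above the bench. Pinch it along the chest's y
- hasp_hinge (a point): middle of the hasp's hinge line, along the chest's y axis on the front edge of the lid: at (-0.084, 0, 0.070) m in the chest's frame with the lid closed; it moves with the lid
- tray: open sheet-steel pan fixed to the bench, 140 mm (its x) by 180 mm (its y), rim 25 mm high, walls 2 mm, inner floor 5 mm above the bench; origin at the centre of its underside. Its long side points about away from the robot (yaw about 1.57 rad)
- cover: loose aluminium dust cover of the tray, 0.22 kg: a flat sheet 150 (x) by 190 mm (y) with a flared skirt reaching 9 mm down round the tray's rim (160 by 200 mm over all, 3 mm play each side when seated). Origin: centre of the sheet's underside, 25 mm above the tray's origin when seated, 9 mm above the bench when laid there. May sit either way round
- cover_knob (a point): grip point on the cover's round black knob, 27 mm across, 24 mm above the cover's origin (the knob tops out at 35 mm)
- gear_1: rejected steel spur gear, 44 mm across, 12 mm high, lying flat; origin at the centre of its underside. May be absent
- gear_2: a second such gear. May be absent
- bearing_1: rejected ball bearing, 34 mm across, 11 mm high, smooth and round, lying flat; origin at the centre of its underside. May be absent
- bearing_2: a second such bearing. May be absent
- micrometer: micrometer, 112 mm long, lying in front of the small vice: leave alone. The vice is a fixed steel block 105 by 34 mm, 38 mm high, centred at about x 0.46, y 0.14 and turned 0.44 rad
- stop_watch: round bench timer, 66 mm across, 18 mm high, lying behind the vice: leave alone

How it is judged:
By the outcome, as a careful person would: the job done as asked, in the order asked, and still so for the second after the job is handed in, with the robot touching nothing.
Of gear_1, gear_2, bearing_1, bearing_2 only 2 to 4 are there at a start; the rules pass over those that are not, and their reading is None.
At some moment in a run one of cover may be knocked a few centimetres aside while the robot is not near it.
Once in a run the grip may slacken for a moment while it holds something.
It also fails if it takes over 210 s, if anything falls off the work surface, if the arm or the gripper's body presses on something with over 40 N, if the wrist force passes 120 N, or if a joint passes its speed limit or range.

## Working session

There is one attempt and no reset: what is moved stays moved. The work goes in short steps, Python scripts to look and compute and a shell command to move; the robot and the scene stay as the last step left them, time stands still between calls to the robot, and variables do not carry over. Pictures are saved under pics/ and viewed, at most 14 in all, crops included, and the job is handed in when it is done.

```bash
ls; mkdir -p pics
python3 - <<'E'
from bench import arm, eyes, probe_bus, job_done
import cv2
for n in("scene","top"):
    cv2.imwrite(f"pics/{n}0.png",eyes.get_image(n)); c=eyes.get_calibration(n); print(n,c)
s=probe_bus.read_state(); print(s)
E
```

```text
bench.py
jog.py
pics
scene {'K': array([[367.42862014,   0.        , 255.00206884],
       [  0.        , 367.42862014, 190.37700551],
       [  0.        ,   0.        ,   1.        ]]), 'rvec': array([ 1.87004929, -0.75085658,  0.52899997]), 'tvec': array([-343.7009527,  202.0790198,  642.5894624])}
top {'K': array([[420.93301943,   0.        , 253.63678238],
       [  0.        , 420.93301943, 187.61055121],
       [  0.        ,   0.        ,   1.        ]]), 'rvec': array([ 2.16407656, -2.01756823,  0.22675337]), 'tvec': array([   7.21980196,  504.36180504, 1001.52266845])}
{'clock': 0.1, 'joints': array([-9.48440255e-01,  3.85440024e-01,  6.76963700e-03, -4.31089209e-04,
       -1.19401478e+00, -2.58628918e-01]), 'joint_vel': array([ 0.00063267,  0.00096169,  0.00364033,  0.0013686 ,  0.00038615,
       -0.00021681]), 'joint_efforts': array([-6.33808304e-04, -3.93319881e+01,  1.88928062e+01,  4.19794679e+00,
       -2.59660708e-03,  1.51937957e-05]), 'position': array([ 222.20745119, -583.63836624,  247.35825484]), 'ee_rot': array([-1.80784462e-01,  9.83522265e-01,  9.39692503e-04, -2.21461131e-04]), 'contact_force': array([-0.30082786,  0.39059695, -0.00870903]), 'wrist_torque': array([ 0.01332348,  0.00024883, -0.02077614]), 'grasp_force': 0.0, 'gripper_width': 85.1103601122568}
```

View pics/top0.png

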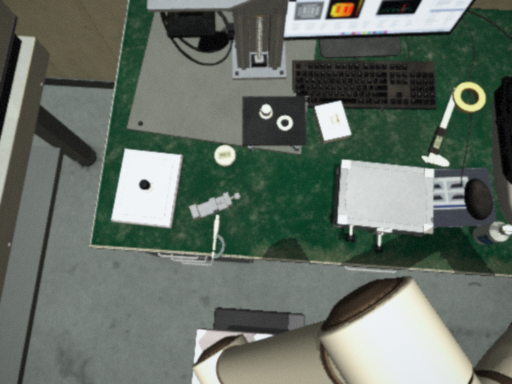

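View pics/scene0.png

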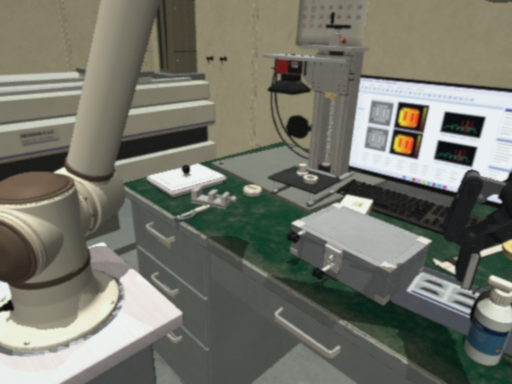

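The top view shows the chest lid at about (338–435, 160–235), its pull near (350,237) and the hasp knob at (379,242). The cover is at (112–182, 150–227) with its knob at (145,184). In the scene view the chest front has the hasp at (332,262) and the cover is at (185,178).

```bash
cat > h.py <<'E'
import numpy as np, cv2
from scipy.spatial.transform import Rotation as R
from bench import arm, eyes, probe_bus, job_done
C={n:eyes.get_calibration(n) for n in("scene","top")}
def ray(n,p):
    c=C[n]; Rm=cv2.Rodrigues(np.array(c["rvec"]))[0]
    o=-Rm.T@c["tvec"]; d=Rm.T@np.linalg.inv(c["K"])@[p[0],p[1],1.]; return o,d
def w(n,p,z):
    o,d=ray(n,p); return o+d*(z-o[2])/d[2]
def tri(a,b):  # pixel in scene, pixel in top
    o1,d1=ray("scene",a); o2,d2=ray("top",b)
    t=np.linalg.lstsq(np.c_[d1,-d2],o2-o1,rcond=None)[0]
    p,q=o1+d1*t[0],o2+d2*t[1]; return (p+q)/2,np.linalg.norm(p-q)
def px(n,P):
    c=C[n]; return cv2.projectPoints(np.float64(P).reshape(-1,1,3),c["rvec"],np.float64(c["tvec"]),c["K"],None)[0][:,0]
def go(P,Rt=None):
    """tool-axes shift + rotvec to bring measured TCP pose to P (and rotation Rt)"""
    s=probe_bus.read_state(); Rc=R.from_quat(s["ee_rot"])
    d=Rc.inv().apply(np.float64(P)-s["position"])
    r=(Rc.inv()*Rt).as_rotvec() if Rt is not None else np.zeros(3)
    print("shift",d.round(1),"rot",r.round(3)); return d,r
def down(yaw):
    """tool pointing down, closing axis (tool y) along world angle yaw"""
    y=np.array([np.cos(yaw),np.sin(yaw),0]); z=np.array([0,0,-1.]); x=np.cross(y,z)
    return R.from_matrix(np.c_[x,y,z])
def st():
    s=probe_bus.read_state(); print(round(s["clock"],1),s["position"].round(1),"F",s["contact_force"].round(1),"w",round(s["gripper_width"],1),"g",round(s["grasp_force"],1)); return s
E
python3 - <<'E'
from h import *
t=cv2.imread("pics/top0.png"); s=cv2.imread("pics/scene0.png")
a=cv2.resize(t[145:265,320:440],None,fx=4.8,fy=4.8,interpolation=cv2.INTER_CUBIC)
cv2.imwrite("pics/c1.png",a)
g=cv2.cvtColor(t,cv2.COLOR_BGR2GRAY); hsv=cv2.cvtColor(t,cv2.COLOR_BGR2HSV)
def rect(m,z):
    cs,_=cv2.findContours(m,cv2.RETR_EXTERNAL,cv2.CHAIN_APPROX_NONE); c=max(cs,key=cv2.contourArea)
    P=np.array([w("top",q,z)[:2] for q in c[:,0]],np.float32)
    print(c[:,0].min(0),c[:,0].max(0),cv2.minAreaRect(P))
m=((hsv[...,1]<40)&(hsv[...,2]>130)).astype(np.uint8)*255
k=np.ones((5,5)); 
for (x0,x1,y0,y1),z in(((100,195,140,240),20),((325,445,150,245),76)):
    mm=np.zeros_like(m); mm[y0:y1,x0:x1]=m[y0:y1,x0:x1]; mm=cv2.morphologyEx(mm,cv2.MORPH_OPEN,k); rect(mm,z)
# knob dark blob
for n,im,b in(("top",t,(130,160,172,198)),("scene",s,(175,197,160,177))):
    x0,x1,y0,y1=b; M=cv2.moments((im[y0:y1,x0:x1].max(2)<70).astype(np.uint8),True); print(n,M["m00"],x0+M["m10"]/M["m00"],y0+M["m01"]/M["m00"])
E
```

```text
[111 149] [181 226] ((494.12139892578125, 322.8562316894531), (158.07058715820312, 198.83364868164062), 87.48137664794922)
[337 159] [444 234] ((493.69354248046875, -296.6640930175781), (257.4317626953125, 179.80279541015625), 87.65419006347656)
top 64.0 144.265625 184.59375
scene 42.0 185.5952380952381 168.73809523809524
```

View pics/c1.png

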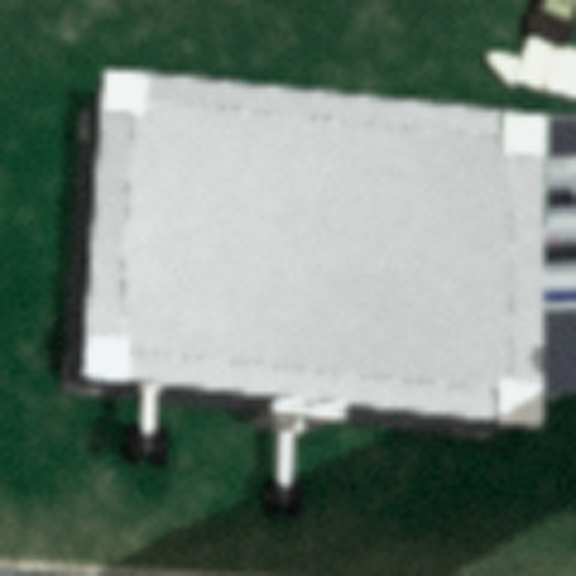

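The crop shows the lid corners at (104,69), (547,114), (541,427) and (83,380). The lid pull roller is at (146,445) and the hasp roller at (283,497).

Run:
```python
from h import *
f=lambda x,y:(320+(x+.5)/4.8-.5,145+(y+.5)/4.8-.5)
q=[w("top",f(*p),78)for p in((104,69),(547,114),(541,427),(83,380))]; q=np.array(q)
print(q.round(1)); print("c",q.mean(0))
for i in range(4): d=q[(i+1)%4]-q[i]; print(np.linalg.norm(d),np.degrees(np.arctan2(d[1],d[0])))
print("pull",w("top",f(146,445),71),"hasp",w("top",f(283,497),33))
k=tri((185.6,168.7),(144.3,184.6)); print("knob tri",k,"top z46",w("top",(144.3,184.6),50))
# scene pixels check of predictions
c=q.mean(0)[:2]; th=np.radians(np.degrees(np.arctan2(*(q[0]-q[3])[1::-1][::1])))
print(th)
for nm,P in(("hasp",(-125,0,33)),("pull",(-111,80,71))):
    P=np.array(P,float); Rz=np.array([[np.cos(th),-np.sin(th)],[np.sin(th),np.cos(th)]]); W=np.r_[Rz@P[:2]+c,P[2]]
    print(nm,W.round(1),px("scene",W),px("top",W))
s=cv2.imread("pics/scene0.png")
cv2.imwrite("pics/c2.png",cv2.resize(s[200:310,270:440],None,fx=4.7,fy=4.7,interpolation=cv2.INTER_CUBIC))
```

```text
[[ 586.9 -172.    78. ]
 [ 578.2 -401.5   78. ]
 [ 414.6 -394.2   78. ]
 [ 422.4 -165.3   78. ]]
c [ 500.52005905 -283.24536541   78.        ]
229.69278946869215 -92.15993356436891
163.75185990325832 177.43143001733984
229.06323057171286 88.0650520742095
164.6480389379304 -2.346648262628726
pull [ 392.70726701 -198.97293561   71.        ] hasp [ 375.5973649  -278.37088602   33.        ]
knob tri (array([493.37547314, 321.22141744,  50.08131554]), np.float64(0.31554487111525426)) top z46 [493.2609874 321.3306178  50.       ]
-0.04095673856907587
hasp [ 375.6 -278.1   33. ] [[318.18229567 272.97240692]] [[378.46429941 248.1278376 ]]
pull [ 392.9 -198.8   71. ] [[293.08166436 236.54946815]] [[349.93701398 237.23162241]]
```

View pics/c2.png

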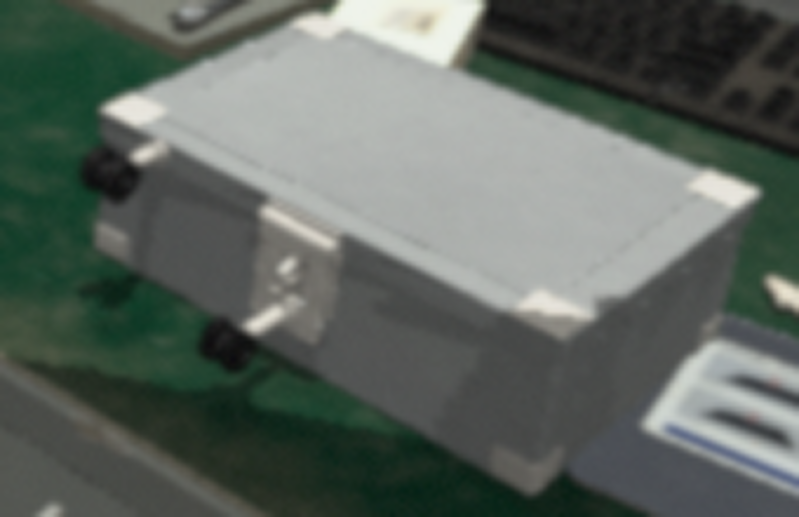

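Run:
```python
from h import *
for nm,p in(("whitebox",[(316,108),(343,101),(352,133),(325,142)]),("blackplate",[(243,97),(305,97),(305,146),(243,146)]),("timer",[(224,155)]),("micro",[(217,215),(215,255)]),("frontedge",[(300,262)]),("bottle",[(490,230)]),("vice",[(191,210),(240,195)]),("greyplate",[(130,128),(300,150)])):
    print(nm,[w("top",q,5)[:2].round() for q in p])
for y in(-.04+np.pi/2,-.04-np.pi/2): go((375.6,-278.1,200),down(y))
```

```text
whitebox [array([ 753., -113.]), array([ 779., -187.]), array([ 686., -213.]), array([ 656., -141.])]
blackplate [array([772.,  92.]), array([784., -81.]), array([640., -87.]), array([629.,  81.])]
timer [array([600., 130.])]
micro [array([435., 134.]), array([332., 130.])]
frontedge [array([330., -88.])]
bottle [array([ 445., -572.])]
vice [array([444., 203.]), array([493.,  78.])]
greyplate [array([660., 395.]), array([628., -74.])]
shift [-252.   230.9   47.8] rot [ 0.002 -0.     0.404]
shift [-252.   230.9   47.8] rot [ 1.000e-03  3.000e-03 -2.738e+00]
```

The rows are not in the units I measure in: shifts go in shares of 1000 mm and turns go in shares of pi rad. I convert before sending: -252 mm / 1000 = -0.252, 230.9 mm / 1000 = 0.2309, 0.404 rad / 3.1416 = 0.1286.

```bash
echo '-0.252 0.2309 0.0478 0 0 0.1286;-0.252 0.2309 0.0478 0 0 0.1286;-0.252 0.2309 0.0478 0 0 0.1286;-0.252 0.2309 0.0478 0 0 0.1286;-0.252 0.2309 0.0478 0 0 0.1286;-0.252 0.2309 0.0478 0 0 0.1286;-0.252 0.2309 0.0478 0 0 0.1286;-0.252 0.2309 0.0478 0 0 0.1286;-0.252 0.2309 0.0478 0 0 0.1286;-0.252 0.2309 0.0478 0 0 0.1286' > path.dat && python3 jog.py path.dat 50
python3 - <<'E'
from h import *
go((375.6,-278.1,32),down(-.04+np.pi/2)); st()
E
```

```text
clock: 1.1
position: [375.5, -279.1, 200.5]
ee_rot: [0.02, 1.0, -0.0, -0.0]
contact_force: [0.5, 0.0, -0.8]
gripper_width: 49.9
grasp_force: 0.0
shift [-1.000e-01  1.000e+00  1.685e+02] rot [-0.    -0.    -0.001]
1.1 [ 375.5 -279.1  200.5] F [ 0.5  0.  -0.8] w 49.9 g 0.0
```

Scaled: 168 mm / 1000 = 0.168, 155 mm / 1000 = 0.155.

```bash
echo '0 0.001 0.045 0 0 0;0 0.001 0.09 0 0 0;0 0.001 0.13 0 0 0;0 0.001 0.155 0 0 0;0 0.001 0.168 0 0 0;0 0.001 0.168 0 0 0;0 0.001 0.168 0 0 0' > path.dat && python3 jog.py path.dat 50;  echo '0 0 0 0 0 0;0 0 0 0 0 0;0 0 0 0 0 0;0 0 0 0 0 0;0 0 0 0 0 0;0 0 0 0 0 0' > path.dat && python3 jog.py path.dat 10
python3 - <<'E'
from h import *
# arc of hasp knob in chest x,z relative to start; tool x=-chest x, tool z=-z
for a in np.arange(0,1.96,.195):
    v=np.array([-41,-37]); c,s=np.cos(a),np.sin(a)
    # forward-up swing: (0,-1)->(-1,0)
    n=np.array([v[0]*c+v[1]*s, -v[0]*s+v[1]*c]); d=n-v; print(round(a,2),(-d).round(1))
E
```

```text
clock: 1.8
position: [375.6, -278.8, 32.7]
ee_rot: [0.021, 1.0, -0.0, 0.0]
contact_force: [0.4, -0.0, 0.7]
gripper_width: 49.9
grasp_force: 0.0
clock: 2.4
position: [376.7, -278.1, 33.3]
ee_rot: [0.02, 1.0, -0.001, 0.001]
contact_force: [-0.6, -3.2, 5.9]
gripper_width: 17.1
grasp_force: 61.2
0.0 [-0. -0.]
0.2 [ 6.4 -8.6]
0.39 [ 11.  -18.4]
0.58 [ 13.6 -28.8]
0.78 [ 14.2 -39.5]
0.98 [ 12.6 -50.2]
1.17 [  9.1 -60.3]
1.36 [  3.6 -69.6]
1.56 [ -3.6 -77.6]
1.76 [-12.1 -84.1]
1.95 [-21.8 -88.8]
```

Scaled: -84 mm / 1000 = -0.084, -77.6 mm / 1000 = -0.0776.

```bash
echo '0.0064 0 -0.0086 0 0 0;0.011 0 -0.0184 0 0 0;0.0136 0 -0.0288 0 0 0;0.0142 0 -0.0395 0 0 0;0.0126 0 -0.0502 0 0 0;0.0091 0 -0.0603 0 0 0;0.0036 0 -0.0696 0 0 0;-0.0036 0 -0.0776 0 0 0;-0.012 0 -0.084 0 0 0;-0.012 0 -0.084 0 0 0' > path.dat && python3 jog.py path.dat; echo '0 0 0 0 0 0;0 0 0 0 0 0;0 0 -0.02 0 0 0;0 0 -0.05 0 0 0;0 0 -0.07 0 0 0' > path.dat && python3 jog.py path.dat 50;  python3 - <<'E'
from h import *
a=eyes.get_image("scene");b=eyes.get_image("top")
cv2.imwrite("pics/c3.png",np.hstack([cv2.resize(a[160:310,230:430],(400,300)),cv2.resize(b[145:265,310:470],(400,300))]))
go((392.9,-198.8,170),down(-.04+np.pi/2));st()
E
```

```text
clock: 3.4
position: [388.3, -278.4, 117.6]
ee_rot: [0.02, 1.0, -0.0, 0.001]
contact_force: [1.2, -5.9, -0.6]
gripper_width: 16.9
grasp_force: 60.3
clock: 3.9
position: [386.9, -277.6, 187.5]
ee_rot: [0.02, 1.0, 0.0, -0.001]
contact_force: [0.4, -0.1, 0.5]
gripper_width: 50.0
grasp_force: 0.0
shift [-1.3 79.4 18.9] rot [-0.001  0.004  0.   ]
4.0 [ 388.4 -278.1  188.9] F [ 0.5 -0.6 -0. ] w 49.9 g 0.0
```

View pics/c3.png

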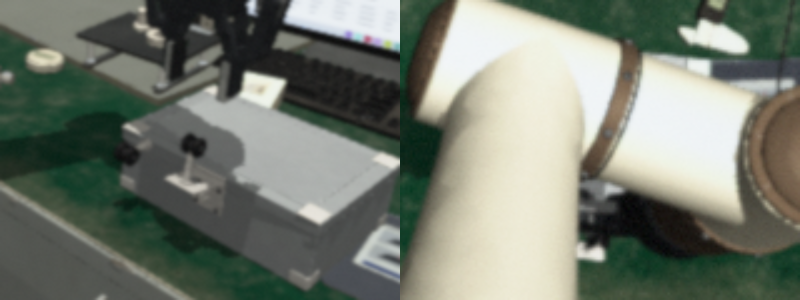

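The hasp now stands up, with its roller at (195,143) in the left crop. The lid pull is at (128,155). Next I pinch the lid pull.

Scaled: 119 mm / 1000 = 0.119, 105 mm / 1000 = 0.105.

```bash
echo '-0.003 0.04 0 0 0 0;-0.004 0.0794 0 0 0 0;-0.0045 0.0794 0.04 0 0 0;-0.0045 0.0794 0.08 0 0 0;-0.0045 0.0794 0.105 0 0 0;-0.0045 0.0794 0.119 0 0 0;-0.0045 0.0794 0.119 0 0 0' > path.dat && python3 jog.py path.dat 50; echo '0 0 0 0 0 0;0 0 0 0 0 0;0 0 0 0 0 0;0 0 0 0 0 0;0 0 0 0 0 0;0 0 0 0 0 0' > path.dat && python3 jog.py path.dat 10
python3 - <<'E'
from h import *
p=None
for a in np.r_[.03,np.arange(.12,1.75,.16)]:
    c,s=np.cos(a),np.sin(a); n=np.array([-193*c+7*s,193*s+7*c]); d=n-[-193,7]; print(round(a,2),(-d).round(1))
E
```

```text
clock: 4.7
position: [392.3, -198.3, 64.8]
ee_rot: [0.02, 1.0, 0.001, -0.004]
contact_force: [-0.6, 0.5, 1.1]
gripper_width: 50.0
grasp_force: 0.0
clock: 5.3
position: [395.8, -199.0, 68.1]
ee_rot: [0.02, 1.0, -0.0, 0.0]
contact_force: [-0.7, 1.2, 4.1]
gripper_width: 19.3
grasp_force: 61.3
0.03 [-0.3 -5.8]
0.12 [ -2.2 -23.1]
0.28 [ -9.5 -53.1]
0.44 [-21.4 -81.5]
0.6 [ -37.7 -107.8]
0.76 [ -57.9 -131. ]
0.92 [ -81.6 -150.8]
1.08 [-108.2 -166.5]
1.24 [-136.9 -177.8]
1.4 [-167.1 -184.4]
1.56 [-197.9 -186.1]
1.72 [-228.6 -182.8]
```

Scaled: -131 mm / 1000 = -0.131, -120 mm / 1000 = -0.12.

```bash
echo '0 0 -0.006 0 0 0;-0.0022 0 -0.023 0 0 0;-0.005 0 -0.038 0 0 0;-0.0095 0 -0.053 0 0 0;-0.015 0 -0.0675 0 0 0;-0.0214 0 -0.0815 0 0 0;-0.029 0 -0.095 0 0 0;-0.0377 0 -0.1078 0 0 0;-0.0475 0 -0.12 0 0 0;-0.0579 0 -0.131 0 0 0' > path.dat && python3 jog.py path.dat; echo '-0.0115 0 -0.0104 0 0 0;-0.0237 0 -0.0198 0 0 0;-0.0367 0 -0.0281 0 0 0;-0.0503 0 -0.0355 0 0 0;-0.064 0 -0.0416 0 0 0;-0.079 0 -0.0468 0 0 0;-0.094 0 -0.0506 0 0 0;-0.1092 0 -0.0534 0 0 0;-0.1245 0 -0.055 0 0 0;-0.14 0 -0.0551 0 0 0' > path.dat && python3 jog.py path.dat; echo '-0.015 0 0.001 0 0 0;-0.03 0 0.0033 0 0 0;-0.03 0 0.0033 0 0 0' > path.dat && python3 jog.py path.dat; python3 -c "
from h import *
st()"
```

```text
clock: 6.3
position: [452.1, -201.3, 197.8]
ee_rot: [0.02, 1.0, 0.0, -0.002]
contact_force: [0.5, -4.4, -7.6]
gripper_width: 18.5
grasp_force: 59.8
clock: 7.3
position: [592.1, -207.3, 254.3]
ee_rot: [0.02, 1.0, -0.0, -0.002]
contact_force: [-3.2, -1.6, 1.7]
gripper_width: 19.1
grasp_force: 63.3
clock: 7.6
position: [625.2, -208.7, 250.9]
ee_rot: [0.02, 1.0, -0.001, 0.002]
contact_force: [4.2, -2.3, 1.5]
gripper_width: 18.9
grasp_force: 63.2
7.6 [ 625.2 -208.7  250.9] F [ 4.2 -2.3  1.5] w 18.9 g 63.2
```

Scaled: 250 mm / 1000 = 0.25, 150 mm / 1000 = 0.15.

```bash
echo '0 0 0 0 0 0;0 0 0 0 0 0;0 0 -0.025 0 0 0;0 0 -0.06 0 0 0;0.04 0.045 -0.07 0 0 0;0.07 0.09 -0.07 0 0 0;0.1 0.13 -0.07 0 0 0;0.13 0.17 -0.07 0 0 0;0.15 0.21 -0.07 0 0 0;0.15 0.25 -0.07 0 0 0' > path.dat && python3 jog.py path.dat 50
python3 - <<'E'
from h import *
st()
a=eyes.get_image("scene");b=eyes.get_image("top");cv2.imwrite("pics/s4.png",a);cv2.imwrite("pics/t4.png",b)
cv2.imwrite("pics/c4.png",np.hstack([cv2.resize(a[110:310,120:440],(400,250)),cv2.resize(b[100:300,90:410],(400,250))]))
E
```

```text
clock: 8.6
position: [479.8, 48.2, 321.1]
ee_rot: [0.02, 1.0, 0.0, 0.0]
contact_force: [2.0, 0.2, 0.2]
gripper_width: 50.0
grasp_force: 0.0
8.6 [479.8  48.2 321.1] F [2.  0.2 0.2] w 50.0 g 0.0
```

View pics/c4.png

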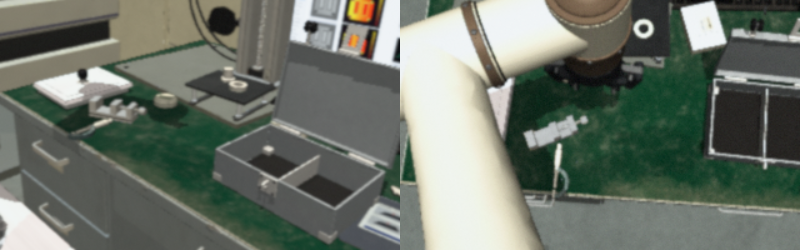

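Run:
```python
from h import *
a=cv2.imread("pics/s4.png");x0,x1,y0,y1=(175,197,160,177); M=cv2.moments((a[y0:y1,x0:x1].max(2)<70).astype(np.uint8),True); print(M["m00"],x0+M["m10"]/M["m00"],y0+M["m01"]/M["m00"])
go((493.4,321.2,110),down(np.pi/2-.04))
```

```text
41.0 185.609756097561 168.6341463414634
shift [ -2.7 269.6 211.2] rot [0.001 0.001 0.007]
```

Scaled: 270 mm / 1000 = 0.27, 211 mm / 1000 = 0.211, 0.007 rad / 3.1416 = 0.0022.

```bash
echo '-0.003 0.27 0.211 0 0 0.0022;-0.003 0.27 0.211 0 0 0.0022;-0.003 0.27 0.211 0 0 0.0022;-0.003 0.27 0.211 0 0 0.0022;-0.003 0.27 0.211 0 0 0.0022;-0.003 0.27 0.211 0 0 0.0022;-0.003 0.27 0.211 0 0 0.0022;-0.003 0.27 0.211 0 0 0.0022;-0.003 0.27 0.211 0 0 0.0022' > path.dat && python3 jog.py path.dat 60; echo '0 0 0.03 0 0 0;0 0 0.05 0 0 0;0 0 0.061 0 0 0;0 0 0.061 0 0 0' > path.dat && python3 jog.py path.dat; python3 -c "
from h import *
st();go((493.4,321.2,49))"
```

```text
clock: 9.6
position: [496.6, 316.8, 108.4]
ee_rot: [0.023, 1.0, -0.001, -0.001]
contact_force: [0.1, -0.1, 0.4]
gripper_width: 60.2
grasp_force: 0.0
clock: 10.0
position: [497.0, 315.9, 48.1]
ee_rot: [0.024, 1.0, -0.001, -0.001]
contact_force: [-0.6, -0.3, 0.9]
gripper_width: 59.9
grasp_force: 0.0
10.0 [497.  315.9  48.1] F [-0.6 -0.3  0.9] w 59.9 g 0.0
shift [ 3.9  5.2 -0.9] rot [0. 0. 0.]
```

Scaled: 5 mm / 1000 = 0.005, 4 mm / 1000 = 0.004.

```bash
echo '0.004 0.005 -0.001 0 0 0;0.004 0.005 -0.001 0 0 0;0.004 0.005 -0.001 0 0 0' > path.dat && python3 jog.py path.dat; echo '0 0 0 0 0 0;0 0 0 0 0 0;0 0 0 0 0 0;0 0 0 0 0 0;0 0 0 0 0 0;0 0 0 0 0 0' > path.dat && python3 jog.py path.dat 10; python3 -c "
from h import *
s=st();print(R.from_quat(s['ee_rot']).as_matrix().round(4))"
```

```text
clock: 10.3
position: [493.8, 323.3, 50.6]
ee_rot: [0.023, 1.0, 0.001, 0.001]
contact_force: [-0.7, -0.4, 0.7]
gripper_width: 60.3
grasp_force: 0.0
clock: 10.9
position: [493.5, 322.6, 49.8]
ee_rot: [0.023, 1.0, -0.0, 0.0]
contact_force: [-1.8, -0.8, 5.7]
gripper_width: 24.7
grasp_force: 58.8
10.9 [493.5 322.6  49.8] F [-1.8 -0.8  5.7] w 24.7 g 58.8
[[-9.989e-01  4.700e-02  2.000e-04]
 [ 4.700e-02  9.989e-01 -0.000e+00]
 [-2.000e-04 -0.000e+00 -1.000e+00]]
```

Scaled: -110 mm / 1000 = -0.11, -90 mm / 1000 = -0.09.

```bash
echo '0 0 -0.01 0 0 0;0 0 -0.03 0 0 0;0 0 -0.06 0 0 0;0 0 -0.09 0 0 0;0 0 -0.11 0 0 0;0 0 -0.11 0 0 0' > path.dat && python3 jog.py path.dat; echo '-0.001 -0.03 0 0 0 0;-0.002 -0.07 0 0 0 0;-0.003 -0.115 0 0 0 0;-0.004 -0.16 0 0 0 0;-0.005 -0.205 0 0 0 0;-0.006 -0.25 0 0 0 0;-0.007 -0.295 0 0 0 0;-0.008 -0.33 0 0 0 0;-0.009 -0.355 0 0 0 0;-0.009 -0.363 0 0 0 0' > path.dat && python3 jog.py path.dat; python3 -c "
from h import *
st();go((485,-40,42))"
```

```text
clock: 11.5
position: [494.8, 323.8, 162.6]
ee_rot: [0.023, 1.0, 0.003, 0.002]
contact_force: [0.3, 0.2, -1.4]
gripper_width: 24.0
grasp_force: 59.2
clock: 12.5
position: [483.9, -42.6, 157.9]
ee_rot: [0.025, 1.0, -0.0, -0.002]
contact_force: [0.1, -0.0, -2.0]
gripper_width: 24.2
grasp_force: 59.3
12.5 [483.9 -42.6 157.9] F [ 0.1 -0.  -2. ] w 24.2 g 59.3
shift [ -1.3   2.7 115.8] rot [0. 0. 0.]
```

Scaled: 122.5 mm / 1000 = 0.1225, 119 mm / 1000 = 0.119.

```bash
echo '0 0 0.04 0 0 0;0 0 0.08 0 0 0;0 0 0.105 0 0 0;0 0 0.114 0 0 0;0 0 0.119 0 0 0;0 0 0.1225 0 0 0;0 0 0.1225 0 0 0' > path.dat && python3 jog.py path.dat; python3 -c "
from h import *
st()"; echo '0 0 0 0 0 0;0 0 0 0 0 0;0 0 0 0 0 0;0 0 -0.02 0 0 0;0 0 -0.06 0 0 0;0 0 -0.11 0 0 0;0 0 -0.15 0 0 0' > path.dat && python3 jog.py path.dat 60;  python3 - <<'E'
from h import *
st()
a=eyes.get_image("scene");b=eyes.get_image("top");cv2.imwrite("pics/s5.png",a);cv2.imwrite("pics/t5.png",b)
cv2.imwrite("pics/c5.png",np.hstack([cv2.resize(a[140:240,120:260],(400,286)),cv2.resize(b[140:240,100:240],(400,286))]))
E
```

```text
clock: 13.2
position: [485.9, -40.1, 37.4]
ee_rot: [0.023, 1.0, 0.0, 0.001]
contact_force: [-0.1, -0.2, -2.1]
gripper_width: 24.6
grasp_force: 59.3
13.2 [485.9 -40.1  37.4] F [-0.1 -0.2 -2.1] w 24.6 g 59.3
clock: 13.9
position: [485.7, -40.5, 189.9]
ee_rot: [0.023, 1.0, 0.0, 0.001]
contact_force: [0.9, 0.3, 0.4]
gripper_width: 59.8
grasp_force: 0.0
13.9 [485.7 -40.5 189.9] F [0.9 0.3 0.4] w 59.8 g 0.0
```

View pics/c5.png

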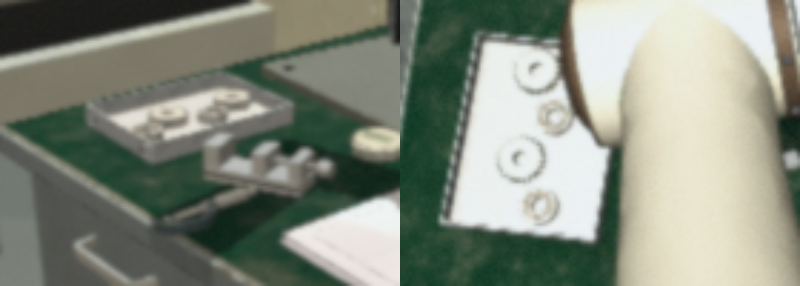

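The tray holds two gears (right crop: 538,70 and 520,160) and two bearings (555,115 and 540,206). I move the arm away for a clear top view.

Scaled: -240 mm / 1000 = -0.24, -200 mm / 1000 = -0.2.

```bash
echo '0 -0.05 -0.03 0 0 0;0 -0.1 -0.07 0 0 0;0 -0.15 -0.1 0 0 0;0 -0.2 -0.1 0 0 0;0 -0.24 -0.1 0 0 0;0 -0.24 -0.1 0 0 0' > path.dat && python3 jog.py path.dat 85
python3 - <<'E'
from h import *
st()
a=eyes.get_image("scene");b=eyes.get_image("top");cv2.imwrite("pics/s6.png",a);cv2.imwrite("pics/t6.png",b)
cv2.imwrite("pics/c6.png",np.hstack([cv2.resize(b[145:235,105:195],(600,600),interpolation=cv2.INTER_CUBIC)]))
g=cv2.resize(cv2.cvtColor(b[145:235,105:195],cv2.COLOR_BGR2GRAY),None,fx=4,fy=4,interpolation=cv2.INTER_CUBIC)
c=cv2.HoughCircles(g,cv2.HOUGH_GRADIENT,1,40,param1=80,param2=18,minRadius=22,maxRadius=42)
for x,y,r in c[0]:
    q=(105+(x+.5)/4-.5,145+(y+.5)/4-.5); print(np.round(q,1),r/4,w("top",q,15).round(1))
E
```

```text
clock: 14.6
position: [473.4, -283.7, 287.0]
ee_rot: [0.026, 1.0, -0.0, 0.0]
contact_force: [-0.7, 0.1, -0.2]
gripper_width: 84.8
grasp_force: 0.0
14.6 [ 473.4 -283.7  287. ] F [-0.7  0.1 -0.2] w 84.8 g 0.0
[141.8 194.8] 8.8 [473.4 334.6  15. ]
[147.8 164.5] 8.575 [556.5 329.5  15. ]
[148.2 211.5] 7.225 [430.4 311.9  15. ]
[151.8 178.8] 9.15 [518.3 313.9  15. ]
[159.  215.5] 9.225 [421.9 282.8  15. ]
```

View pics/c6.png

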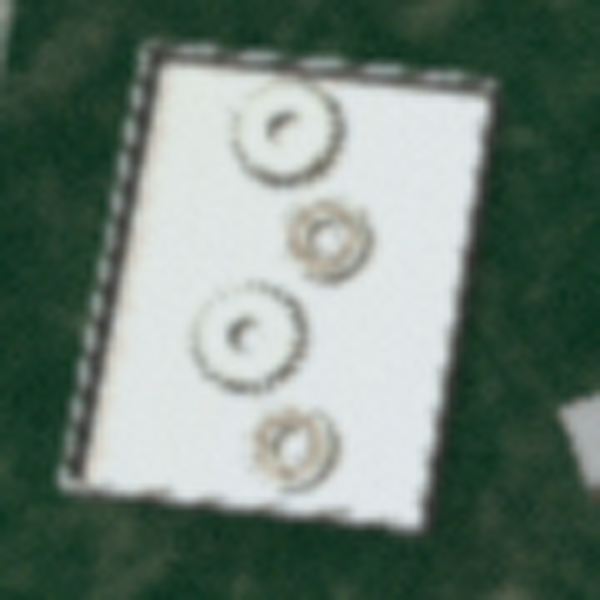

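```bash
cat > plan.py <<'E'
from h import *
import sys
st(); Y=down(np.pi/2-.047)
for a in sys.argv[1:]: go([float(v) for v in a.split(",")],Y)
E
python3 - <<'E'
from h import *
for q in((105+325.5/6.667-.5,145+239.5/6.667-.5),): print(w("top",q,16))
for p in((473.4,334.6),(556.5,329.5),(430.4,311.9),(514,310)): print(p,px("scene",(*p,17)).round(1))
# cover pose on bench
t=cv2.imread("pics/t6.png");hsv=cv2.cvtColor(t,cv2.COLOR_BGR2HSV)
m=((hsv[...,1]<50)&(hsv[...,2]>150)).astype(np.uint8); mm=np.zeros_like(m); mm[150:262,245:325]=m[150:262,245:325]
cs,_=cv2.findContours(mm,0,1); c=max(cs,key=cv2.contourArea); print(cv2.boundingRect(c),cv2.minAreaRect(np.array([w("top",q,4)[:2] for q in c[:,0]],np.float32)))
E
python3 plan.py 556.5,329.5,287 556.5,329.5,110
```

```text
[513.78324097 308.93347802  16.        ]
(473.4, 334.6) [[178.3 178.9]]
(556.5, 329.5) [[200.5 173.2]]
(430.4, 311.9) [[170.6 184.3]]
(514, 310) [[193.5 177.9]]
(252, 162, 64, 78) ((487.7889099121094, -40.36724853515625), (153.47193908691406, 192.96337890625), 87.15491485595703)
14.7 [ 473.3 -282.4  286.2] F [ 0.   0.5 -0.3] w 84.8 g 0.0
shift [-51.6 615.4  -0.8] rot [ 0.    -0.001 -0.004]
shift [-51.7 615.3 176.2] rot [ 0.    -0.001 -0.004]
```

Scaled: 490 mm / 1000 = 0.49, 443 mm / 1000 = 0.443.

```bash
echo '-0.004 0.05 0.01 0 0 0;-0.008 0.1 0.025 0 0 0;-0.012 0.149 0.04 0 0 0;-0.016 0.198 0.05 0 0 0;-0.02 0.247 0.06 0 0 0;-0.024 0.296 0.07 0 0 0;-0.028 0.345 0.08 0 0 0;-0.032 0.394 0.09 0 0 0;-0.036 0.443 0.1 0 0 0;-0.04 0.49 0.115 0 0 0' > path.dat && python3 jog.py path.dat 62; echo '-0.004 0.045 0.015 0 0 0;-0.008 0.09 0.035 0 0 0;-0.0117 0.125 0.061 0 0 0;-0.0117 0.125 0.061 0 0 0;-0.0117 0.125 0.061 0 0 0' > path.dat && python3 jog.py path.dat; python3 plan.py 556.5,329.5,23
```

```text
clock: 15.7
position: [535.7, 205.4, 173.4]
ee_rot: [0.023, 1.0, 0.0, 0.001]
contact_force: [1.7, -0.6, 0.9]
gripper_width: 61.7
grasp_force: 0.0
clock: 16.2
position: [552.5, 327.3, 110.9]
ee_rot: [0.022, 1.0, -0.001, -0.001]
contact_force: [0.0, -0.2, 0.4]
gripper_width: 62.0
grasp_force: 0.0
16.2 [552.5 327.3 110.9] F [ 0.  -0.2  0.4] w 62.0 g 0.0
shift [-4.1  2.6 87.9] rot [-0.002 -0.002  0.002]
```

Scaled: 87 mm / 1000 = 0.087, 78 mm / 1000 = 0.078.

```bash
echo '-0.004 0.0025 0.03 0 0 0;-0.004 0.0025 0.06 0 0 0;-0.004 0.0025 0.078 0 0 0;-0.004 0.0025 0.087 0 0 0;-0.004 0.0025 0.087 0 0 0;-0.004 0.0025 0.087 0 0 0' > path.dat && python3 jog.py path.dat; echo '0 0 0 0 0 0;0 0 0 0 0 0;0 0 0 0 0 0;0 0 0 0 0 0;0 0 0 0 0 0' > path.dat && python3 jog.py path.dat 20; echo '0 0 -0.015 0 0 0;0 0 -0.045 0 0 0;0 0 -0.08 0 0 0;0 0 -0.115 0 0 0;0 0 -0.115 0 0 0' > path.dat && python3 jog.py path.dat; python3 plan.py 462.8,-226.1,138
```

```text
clock: 16.8
position: [558.8, 329.1, 27.1]
ee_rot: [0.024, 1.0, 0.001, 0.001]
contact_force: [0.2, 0.1, 1.2]
gripper_width: 62.0
grasp_force: 0.0
clock: 17.3
position: [559.0, 329.7, 27.8]
ee_rot: [0.023, 1.0, 0.001, 0.001]
contact_force: [-0.8, -0.2, 5.6]
gripper_width: 40.4
grasp_force: 59.7
clock: 17.8
position: [560.9, 331.0, 148.0]
ee_rot: [0.023, 1.0, 0.004, 0.005]
contact_force: [0.2, 0.4, -0.3]
gripper_width: 40.4
grasp_force: 60.8
17.8 [560.9 331.  148. ] F [ 0.2  0.4 -0.3] w 40.4 g 60.8
shift [  72.5 -561.1    4.5] rot [0.008 0.01  0.001]
```

Scaled: -430 mm / 1000 = -0.43, -385 mm / 1000 = -0.385.

```bash
echo '0.004 -0.03 0 0 0 0;0.009 -0.07 0 0 0 0;0.015 -0.115 0 0 0 0;0.021 -0.16 0 0 0 0;0.027 -0.205 0 0 0 0;0.033 -0.25 0 0 0 0;0.039 -0.295 0 0 0 0;0.045 -0.34 0 0 0 0;0.051 -0.385 0 0 0 0;0.057 -0.43 0 0 0 0' > path.dat && python3 jog.py path.dat; echo '0.006 -0.045 0 0 0 0;0.012 -0.09 0 0 0 0;0.015 -0.118 0 0 0 0;0.016 -0.131 0 0 0 0;0.016 -0.131 0 0 0 0;0.016 -0.131 0 0 0 0;0.016 -0.131 0 0 0 0' > path.dat && python3 jog.py path.dat; python3 plan.py 462.8,-226.1,33
```

```text
clock: 18.8
position: [479.9, -99.5, 140.8]
ee_rot: [0.023, 1.0, 0.0, 0.0]
contact_force: [1.2, 0.1, -0.6]
gripper_width: 40.7
grasp_force: 60.8
clock: 19.5
position: [458.9, -227.0, 140.4]
ee_rot: [0.023, 1.0, 0.0, 0.0]
contact_force: [0.8, -0.3, -0.9]
gripper_width: 40.5
grasp_force: 60.9
19.5 [ 458.9 -227.   140.4] F [ 0.8 -0.3 -0.9] w 40.5 g 60.9
shift [ -3.9   1.1 107.4] rot [ 0.    -0.     0.001]
```

Scaled: 107 mm / 1000 = 0.107, 95 mm / 1000 = 0.095.

```bash
echo '-0.004 0.001 0.035 0 0 0;-0.004 0.001 0.07 0 0 0;-0.004 0.001 0.095 0 0 0;-0.004 0.001 0.107 0 0 0;-0.004 0.001 0.107 0 0 0;-0.004 0.001 0.107 0 0 0' > path.dat && python3 jog.py path.dat; echo '0 0 0 0 0 0;0 0 0 0 0 0;0 0 0 0 0 0;0 0 -0.02 0 0 0;0 0 -0.06 0 0 0;0 0 -0.105 0 0 0;0 0 -0.115 0 0 0' > path.dat && python3 jog.py path.dat 58; python3 plan.py 473.4,334.6,110
```

```text
clock: 20.1
position: [463.8, -226.9, 34.2]
ee_rot: [0.023, 1.0, -0.0, 0.001]
contact_force: [0.2, 0.3, -1.0]
gripper_width: 40.6
grasp_force: 60.9
clock: 20.8
position: [465.7, -228.2, 154.2]
ee_rot: [0.023, 1.0, -0.001, 0.006]
contact_force: [-0.0, -0.1, 0.4]
gripper_width: 57.8
grasp_force: 0.0
20.8 [ 465.7 -228.2  154.2] F [-0.  -0.1  0.4] w 57.8 g 0.0
shift [ 18.8 562.6  42.5] rot [-0.003  0.011  0.001]
```

Scaled: 468 mm / 1000 = 0.468, 421 mm / 1000 = 0.421.

```bash
echo '0.002 0.04 0 0 0 0;0.004 0.085 0 0 0 0;0.006 0.133 0 0 0 0;0.008 0.181 0 0 0 0;0.01 0.229 0 0 0 0;0.012 0.277 0 0 0 0;0.013 0.325 0 0 0 0;0.014 0.373 0 0 0 0;0.015 0.421 0 0 0 0;0.016 0.468 0 0 0 0' > path.dat && python3 jog.py path.dat 62; echo '0.002 0.045 0.01 0 0 0;0.003 0.075 0.025 0 0 0;0.003 0.094 0.042 0 0 0;0.003 0.094 0.042 0 0 0;0.003 0.094 0.042 0 0 0;0.003 0.094 0.042 0 0 0;0.003 0.094 0.042 0 0 0' > path.dat && python3 jog.py path.dat; python3 plan.py 473.4,334.6,23.5
```

```text
clock: 21.8
position: [468.4, 243.0, 148.7]
ee_rot: [0.023, 1.0, 0.0, 0.0]
contact_force: [2.0, -0.7, 0.9]
gripper_width: 61.9
grasp_force: 0.0
clock: 22.5
position: [470.7, 334.4, 107.4]
ee_rot: [0.024, 1.0, 0.001, 0.0]
contact_force: [-0.6, 0.2, 0.3]
gripper_width: 62.4
grasp_force: 0.0
22.5 [470.7 334.4 107.4] F [-0.6  0.2  0.3] w 62.4 g 0.0
shift [-2.7  0.3 83.9] rot [ 0.001  0.001 -0.001]
```

Scaled: 84 mm / 1000 = 0.084, 76 mm / 1000 = 0.076.

```bash
echo '-0.003 0 0.03 0 0 0;-0.003 0 0.06 0 0 0;-0.003 0 0.076 0 0 0;-0.003 0 0.084 0 0 0;-0.003 0 0.084 0 0 0;-0.003 0 0.084 0 0 0;-0.003 0 0.084 0 0 0' > path.dat && python3 jog.py path.dat; echo '0 0 0 0 0 0;0 0 0 0 0 0;0 0 0 0 0 0;0 0 0 0 0 0;0 0 0 0 0 0' > path.dat && python3 jog.py path.dat 20; echo '0 0 -0.015 0 0 0;0 0 -0.045 0 0 0;0 0 -0.08 0 0 0;0 0 -0.115 0 0 0;0 0 -0.115 0 0 0;0 0 -0.115 0 0 0' > path.dat && python3 jog.py path.dat; python3 plan.py 517.7,-228.3,138
```

```text
clock: 23.2
position: [474.0, 335.5, 23.8]
ee_rot: [0.024, 1.0, 0.001, 0.001]
contact_force: [-0.9, 0.6, -0.3]
gripper_width: 62.3
grasp_force: 0.0
clock: 23.7
position: [473.6, 335.3, 23.9]
ee_rot: [0.023, 1.0, 0.001, 0.001]
contact_force: [-1.4, -0.5, 5.5]
gripper_width: 41.3
grasp_force: 59.8
clock: 24.3
position: [473.1, 335.0, 138.2]
ee_rot: [0.024, 1.0, 0.001, 0.0]
contact_force: [0.3, -1.3, -2.2]
gripper_width: 40.7
grasp_force: 60.9
24.3 [473.1 335.  138.2] F [ 0.3 -1.3 -2.2] w 40.7 g 60.9
shift [ -71.4 -560.6   -0.8] rot [ 0.002  0.001 -0.001]
```

Scaled: -430 mm / 1000 = -0.43, -385 mm / 1000 = -0.385.

```bash
echo '-0.004 -0.03 0 0 0 0;-0.009 -0.07 0 0 0 0;-0.015 -0.115 0 0 0 0;-0.021 -0.16 0 0 0 0;-0.027 -0.205 0 0 0 0;-0.033 -0.25 0 0 0 0;-0.039 -0.295 0 0 0 0;-0.045 -0.34 0 0 0 0;-0.05 -0.385 0 0 0 0;-0.056 -0.43 0 0 0 0' > path.dat && python3 jog.py path.dat; echo '-0.006 -0.045 0 0 0 0;-0.011 -0.09 0 0 0 0;-0.014 -0.118 0 0 0 0;-0.015 -0.131 0 0 0 0;-0.015 -0.131 0 0 0 0;-0.015 -0.131 0 0 0 0;-0.015 -0.131 0 0 0 0' > path.dat && python3 jog.py path.dat; python3 plan.py 517.7,-228.3,29.5
```

```text
clock: 25.3
position: [507.4, -99.0, 135.7]
ee_rot: [0.024, 1.0, -0.0, -0.002]
contact_force: [0.7, -0.4, -1.9]
gripper_width: 41.1
grasp_force: 61.0
clock: 26.0
position: [517.5, -227.6, 137.0]
ee_rot: [0.023, 1.0, 0.0, -0.0]
contact_force: [-0.2, 0.7, -1.3]
gripper_width: 41.4
grasp_force: 61.1
26.0 [ 517.5 -227.6  137. ] F [-0.2  0.7 -1.3] w 41.4 g 61.1
shift [ -0.4  -0.8 107.5] rot [ 0.    -0.001  0.001]
```

Scaled: 106 mm / 1000 = 0.106, 95 mm / 1000 = 0.095.

```bash
echo '0 -0.001 0.035 0 0 0;0 -0.001 0.07 0 0 0;0 -0.001 0.095 0 0 0;0 -0.001 0.106 0 0 0;0 -0.001 0.106 0 0 0;0 -0.001 0.106 0 0 0' > path.dat && python3 jog.py path.dat; echo '0 0 0 0 0 0;0 0 0 0 0 0;0 0 0 0 0 0;0 0 -0.02 0 0 0;0 0 -0.06 0 0 0;0 0 -0.105 0 0 0;0 0 -0.115 0 0 0;0 0 -0.115 0 0 0' > path.dat && python3 jog.py path.dat 58; python3 plan.py 513.8,309,110
```

```text
clock: 26.6
position: [518.7, -229.4, 32.4]
ee_rot: [0.023, 1.0, -0.0, 0.001]
contact_force: [1.0, -0.2, -1.1]
gripper_width: 40.9
grasp_force: 61.7
clock: 27.4
position: [519.0, -230.1, 149.3]
ee_rot: [0.024, 1.0, -0.0, 0.003]
contact_force: [-0.4, 1.9, -0.6]
gripper_width: 58.3
grasp_force: 0.0
27.4 [ 519.  -230.1  149.3] F [-0.4  1.9 -0.6] w 58.3 g 0.0
shift [ 30.9 538.3  38.7] rot [-0.001  0.006 -0.   ]
```

The rows are not in the units I measure in: shifts go in shares of 1000 mm and turns go in shares of pi rad. I convert before sending: 460 mm / 1000 = 0.46, 421 mm / 1000 = 0.421.

```bash
echo '0.002 0.04 0 0 0 0;0.004 0.085 0 0 0 0;0.007 0.133 0 0 0 0;0.01 0.181 0 0 0 0;0.013 0.229 0 0 0 0;0.016 0.277 0 0 0 0;0.019 0.325 0 0 0 0;0.021 0.373 0 0 0 0;0.024 0.421 0 0 0 0;0.027 0.46 0 0 0 0' > path.dat && python3 jog.py path.dat 52; echo '0.001 0.04 0.01 0 0 0;0.003 0.065 0.025 0 0 0;0.004 0.078 0.039 0 0 0;0.004 0.078 0.039 0 0 0;0.004 0.078 0.039 0 0 0;0.004 0.078 0.039 0 0 0;0.004 0.078 0.039 0 0 0' > path.dat && python3 jog.py path.dat; python3 plan.py 513.8,309,23
```

```text
clock: 28.4
position: [511.2, 232.9, 144.5]
ee_rot: [0.023, 1.0, -0.001, -0.001]
contact_force: [0.2, 0.9, -0.5]
gripper_width: 52.0
grasp_force: 0.0
clock: 29.1
position: [512.5, 308.1, 108.2]
ee_rot: [0.024, 1.0, 0.0, 0.0]
contact_force: [1.0, -0.3, -0.0]
gripper_width: 51.6
grasp_force: 0.0
29.1 [512.5 308.1 108.2] F [ 1.  -0.3 -0. ] w 51.6 g 0.0
shift [-1.2  0.9 85.2] rot [ 0.001  0.001 -0.002]
```

Scaled: 85 mm / 1000 = 0.085, 77 mm / 1000 = 0.077.

```bash
echo '-0.001 0.001 0.03 0 0 0;-0.001 0.001 0.06 0 0 0;-0.001 0.001 0.077 0 0 0;-0.001 0.001 0.085 0 0 0;-0.001 0.001 0.085 0 0 0;-0.001 0.001 0.085 0 0 0;-0.001 0.001 0.085 0 0 0' > path.dat && python3 jog.py path.dat; echo '0 0 0 0 0 0;0 0 0 0 0 0;0 0 0 0 0 0;0 0 0 0 0 0;0 0 0 0 0 0' > path.dat && python3 jog.py path.dat 15; echo '0 0 -0.015 0 0 0;0 0 -0.045 0 0 0;0 0 -0.08 0 0 0;0 0 -0.115 0 0 0;0 0 -0.115 0 0 0;0 0 -0.115 0 0 0' > path.dat && python3 jog.py path.dat; python3 plan.py 458.3,-337.1,138
```

```text
clock: 29.8
position: [513.9, 310.6, 23.9]
ee_rot: [0.024, 1.0, 0.001, 0.001]
contact_force: [0.4, -0.1, 0.3]
gripper_width: 52.1
grasp_force: 0.0
clock: 30.3
position: [513.6, 310.4, 23.9]
ee_rot: [0.023, 1.0, 0.001, 0.001]
contact_force: [-0.2, -0.8, 5.6]
gripper_width: 30.9
grasp_force: 58.9
clock: 30.9
position: [513.0, 310.2, 138.2]
ee_rot: [0.024, 1.0, 0.001, 0.0]
contact_force: [-0.3, 0.0, -1.7]
gripper_width: 30.9
grasp_force: 59.5
30.9 [513.  310.2 138.2] F [-0.3  0.  -1.7] w 30.9 g 59.5
shift [  23.9 -649.1   -1. ] rot [ 0.002  0.001 -0.001]
```

Scaled: -455 mm / 1000 = -0.455, -408 mm / 1000 = -0.408.

```bash
echo '0.001 -0.03 0 0 0 0;0.003 -0.072 0 0 0 0;0.004 -0.12 0 0 0 0;0.006 -0.168 0 0 0 0;0.008 -0.216 0 0 0 0;0.01 -0.264 0 0 0 0;0.011 -0.312 0 0 0 0;0.013 -0.36 0 0 0 0;0.015 -0.408 0 0 0 0;0.017 -0.455 0 0 0 0' > path.dat && python3 jog.py path.dat; echo '0.001 -0.046 0 0 0 0;0.003 -0.092 0 0 0 0;0.005 -0.138 0 0 0 0;0.006 -0.175 0 0 0 0;0.007 -0.194 0 0 0 0;0.007 -0.194 0 0 0 0;0.007 -0.194 0 0 0 0;0.007 -0.194 0 0 0 0' > path.dat && python3 jog.py path.dat; python3 plan.py 458.3,-337.1,29
```

```text
clock: 31.9
position: [473.0, -145.4, 135.8]
ee_rot: [0.024, 1.0, 0.0, -0.002]
contact_force: [1.0, 0.6, 0.1]
gripper_width: 31.0
grasp_force: 59.6
clock: 32.7
position: [458.1, -336.1, 136.5]
ee_rot: [0.023, 1.0, 0.001, -0.001]
contact_force: [-0.3, 0.2, -1.0]
gripper_width: 31.0
grasp_force: 59.7
32.7 [ 458.1 -336.1  136.5] F [-0.3  0.2 -1. ] w 31.0 g 59.7
shift [ -0.4  -1.1 107.5] rot [ 0.001 -0.002  0.001]
```

Scaled: 107 mm / 1000 = 0.107, 95 mm / 1000 = 0.095.

```bash
echo '0 -0.001 0.035 0 0 0;0 -0.001 0.07 0 0 0;0 -0.001 0.095 0 0 0;0 -0.001 0.107 0 0 0;0 -0.001 0.107 0 0 0;0 -0.001 0.107 0 0 0' > path.dat && python3 jog.py path.dat; echo '0 0 0 0 0 0;0 0 0 0 0 0;0 0 0 0 0 0;0 0 -0.02 0 0 0;0 0 -0.06 0 0 0;0 0 -0.105 0 0 0;0 0 -0.115 0 0 0;0 0 -0.115 0 0 0' > path.dat && python3 jog.py path.dat 50; python3 plan.py 430.4,311.9,110
```

```text
clock: 33.3
position: [459.5, -338.0, 31.3]
ee_rot: [0.023, 1.0, -0.0, 0.001]
contact_force: [0.8, -0.4, -0.9]
gripper_width: 31.3
grasp_force: 59.7
clock: 34.1
position: [460.0, -338.8, 149.2]
ee_rot: [0.024, 1.0, -0.001, 0.004]
contact_force: [0.4, -0.1, 0.3]
gripper_width: 50.2
grasp_force: 0.0
34.1 [ 460.  -338.8  149.2] F [ 0.4 -0.1  0.3] w 50.2 g 0.0
shift [ 60.6 648.7  37. ] rot [-0.003  0.008 -0.   ]
```

Scaled: 470 mm / 1000 = 0.47, 422 mm / 1000 = 0.422.

```bash
echo '0.003 0.04 0 0 0 0;0.007 0.086 0 0 0 0;0.011 0.134 0 0 0 0;0.015 0.182 0 0 0 0;0.02 0.23 0 0 0 0;0.025 0.278 0 0 0 0;0.03 0.326 0 0 0 0;0.034 0.374 0 0 0 0;0.039 0.422 0 0 0 0;0.043 0.47 0 0 0 0' > path.dat && python3 jog.py path.dat 52; echo '0.005 0.047 0 0 0 0;0.009 0.094 0.005 0 0 0;0.013 0.138 0.015 0 0 0;0.016 0.166 0.028 0 0 0;0.018 0.179 0.038 0 0 0;0.018 0.179 0.038 0 0 0;0.018 0.179 0.038 0 0 0;0.018 0.179 0.038 0 0 0' > path.dat && python3 jog.py path.dat; python3 plan.py 430.4,311.9,23
```

```text
clock: 35.1
position: [436.4, 134.8, 144.5]
ee_rot: [0.024, 1.0, -0.0, -0.001]
contact_force: [2.1, 0.7, -0.2]
gripper_width: 51.8
grasp_force: 0.0
clock: 35.9
position: [428.3, 311.8, 107.6]
ee_rot: [0.024, 1.0, -0.0, -0.0]
contact_force: [0.4, 0.1, -0.6]
gripper_width: 52.3
grasp_force: 0.0
35.9 [428.3 311.8 107.6] F [ 0.4  0.1 -0.6] w 52.3 g 0.0
shift [-2.1  0.2 84.6] rot [-0.    -0.    -0.002]
```

Scaled: 84.5 mm / 1000 = 0.0845, 77 mm / 1000 = 0.077.

```bash
echo '-0.002 0 0.03 0 0 0;-0.002 0 0.06 0 0 0;-0.002 0 0.077 0 0 0;-0.002 0 0.0845 0 0 0;-0.002 0 0.0845 0 0 0;-0.002 0 0.0845 0 0 0;-0.002 0 0.0845 0 0 0' > path.dat && python3 jog.py path.dat; echo '0 0 0 0 0 0;0 0 0 0 0 0;0 0 0 0 0 0;0 0 0 0 0 0;0 0 0 0 0 0' > path.dat && python3 jog.py path.dat 15; echo '0 0 -0.015 0 0 0;0 0 -0.045 0 0 0;0 0 -0.08 0 0 0;0 0 -0.115 0 0 0;0 0 -0.115 0 0 0;0 0 -0.115 0 0 0' > path.dat && python3 jog.py path.dat; python3 plan.py 513.3,-339.2,138
```

```text
clock: 36.6
position: [430.9, 313.5, 24.2]
ee_rot: [0.024, 1.0, 0.001, 0.001]
contact_force: [0.7, -0.7, 0.6]
gripper_width: 51.9
grasp_force: 0.0
clock: 37.1
position: [430.5, 313.3, 24.2]
ee_rot: [0.023, 1.0, 0.001, 0.001]
contact_force: [-0.9, -0.0, 5.8]
gripper_width: 30.8
grasp_force: 58.9
clock: 37.7
position: [430.0, 313.1, 138.7]
ee_rot: [0.024, 1.0, 0.001, 0.0]
contact_force: [0.2, 0.4, -0.8]
gripper_width: 31.2
grasp_force: 59.5
37.7 [430.  313.1 138.7] F [ 0.2  0.4 -0.8] w 31.2 g 59.5
shift [-1.142e+02 -6.476e+02 -5.000e-01] rot [ 0.002  0.001 -0.001]
```

Scaled: -449 mm / 1000 = -0.449, -402 mm / 1000 = -0.402.

```bash
echo '-0.005 -0.03 0 0 0 0;-0.012 -0.072 0 0 0 0;-0.02 -0.12 0 0 0 0;-0.029 -0.167 0 0 0 0;-0.038 -0.214 0 0 0 0;-0.046 -0.261 0 0 0 0;-0.054 -0.308 0 0 0 0;-0.062 -0.355 0 0 0 0;-0.071 -0.402 0 0 0 0;-0.08 -0.449 0 0 0 0' > path.dat && python3 jog.py path.dat; echo '-0.008 -0.046 0 0 0 0;-0.016 -0.092 0 0 0 0;-0.024 -0.138 0 0 0 0;-0.031 -0.178 0 0 0 0;-0.034 -0.198 0 0 0 0;-0.034 -0.198 0 0 0 0;-0.034 -0.198 0 0 0 0;-0.034 -0.198 0 0 0 0' > path.dat && python3 jog.py path.dat; python3 plan.py 513.3,-339.2,29
```

```text
clock: 38.7
position: [487.7, -141.2, 136.3]
ee_rot: [0.024, 1.0, 0.0, -0.002]
contact_force: [1.7, 0.8, -0.2]
gripper_width: 31.1
grasp_force: 59.6
clock: 39.5
position: [512.9, -337.6, 136.9]
ee_rot: [0.023, 1.0, 0.001, -0.001]
contact_force: [0.2, 0.5, -0.7]
gripper_width: 31.3
grasp_force: 59.7
39.5 [ 512.9 -337.6  136.9] F [ 0.2  0.5 -0.7] w 31.3 g 59.7
shift [ -0.7  -1.7 107.9] rot [ 0.001 -0.002  0.   ]
```

Scaled: 107 mm / 1000 = 0.107, 95 mm / 1000 = 0.095.

```bash
echo '0 -0.002 0.035 0 0 0;0 -0.002 0.07 0 0 0;0 -0.002 0.095 0 0 0;0 -0.002 0.107 0 0 0;0 -0.002 0.107 0 0 0;0 -0.002 0.107 0 0 0' > path.dat && python3 jog.py path.dat; echo '0 0 0 0 0 0;0 0 0 0 0 0;0 0 0 0 0 0;0 0 -0.02 0 0 0;0 0 -0.06 0 0 0;0 0 -0.105 0 0 0;0 0 -0.15 0 0 0;0 0 -0.2 0 0 0;0 0.03 -0.24 0 0 0;0 0.08 -0.27 0 0 0' > path.dat && python3 jog.py path.dat 50;echo '0.005 0.05 0 0 0 0;0.01 0.1 0 0 0 0;0.015 0.15 0 0 0 0;0.02 0.2 0 0 0 0;0.02 0.25 0 0 0 0;0.02 0.3 0 0 0 0;0.02 0.3 0 0 0 0' > path.dat && python3 jog.py path.dat
python3 - <<'E'
from h import *
st()
a=eyes.get_image("scene");b=eyes.get_image("top");cv2.imwrite("pics/s7.png",a);cv2.imwrite("pics/t7.png",b)
A=cv2.resize(b[130:260,310:450],(400,371));B=cv2.resize(a[150:320,270:450],(400,378))[:371]
cv2.imwrite("pics/c7.png",np.vstack([np.hstack([A,B]),cv2.resize(a[140:240,120:480],(800,222))]))
E
```

```text
clock: 40.1
position: [514.4, -340.6, 32.0]
ee_rot: [0.023, 1.0, -0.0, 0.001]
contact_force: [0.2, 0.2, 0.1]
gripper_width: 31.0
grasp_force: 59.7
clock: 41.1
position: [517.3, -269.0, 300.8]
ee_rot: [0.025, 1.0, -0.001, 0.003]
contact_force: [1.7, 0.6, 0.1]
gripper_width: 50.1
grasp_force: 0.0
clock: 41.8
position: [511.1, 37.1, 297.2]
ee_rot: [0.02, 1.0, 0.001, 0.001]
contact_force: [-0.4, -1.0, -0.5]
gripper_width: 50.4
grasp_force: 0.0
41.8 [511.1  37.1 297.2] F [-0.4 -1.  -0.5] w 50.4 g 0.0
```

View pics/c7.png

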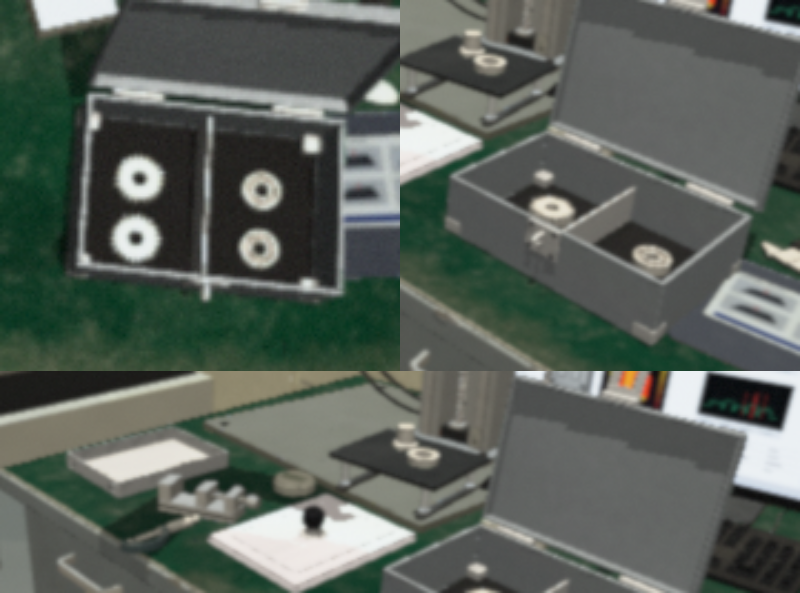

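All four parts lie in the correct compartments, the tray is empty and the cover rests on the bench. Next I close the lid.

Scaled: -252 mm / 1000 = -0.252, -235 mm / 1000 = -0.235.

```bash
echo '-0.01 -0.03 -0.02 0 0 0;-0.025 -0.075 -0.03 0 0 0;-0.04 -0.12 -0.03 0 0 0;-0.06 -0.165 -0.03 0 0 0;-0.08 -0.21 -0.03 0 0 0;-0.1 -0.235 -0.03 0 0 0;-0.105 -0.252 -0.03 0 0 0;-0.105 -0.252 -0.03 0 0 0;-0.105 -0.252 -0.03 0 0 0;-0.105 -0.252 -0.03 0 0 0' > path.dat && python3 jog.py path.dat
python3 - <<'E'
from h import *
st();go((625.2,-208.7,250.9),down(np.pi/2-.04))
E
```

```text
clock: 42.9
position: [603.4, -223.4, 327.2]
ee_rot: [0.023, 1.0, 0.0, 0.0]
contact_force: [-0.2, 0.0, -1.0]
gripper_width: 50.0
grasp_force: 0.0
42.9 [ 603.4 -223.4  327.2] F [-0.2  0.  -1. ] w 50.0 g 0.0
shift [-21.   15.7  76.3] rot [ 0.     0.    -0.007]
```

Scaled: 76 mm / 1000 = 0.076, 60 mm / 1000 = 0.06.

```bash
echo '-0.021 0.016 0 0 0 0;-0.021 0.016 0 0 0 0;-0.021 0.016 0.035 0 0 0;-0.021 0.016 0.06 0 0 0;-0.021 0.016 0.076 0 0 0;-0.021 0.016 0.076 0 0 0;-0.021 0.016 0.076 0 0 0' > path.dat && python3 jog.py path.dat 50; echo '0 0 0 0 0 0;0 0 0 0 0 0;0 0 0 0 0 0;0 0 0 0 0 0;0 0 0 0 0 0;0 0 0 0 0 0' > path.dat && python3 jog.py path.dat 10
python3 - <<'E'
from h import *
s=st(); c=np.array([500.5,-283.2]); th=-.04
d=s["position"][:2]-c; xc=d[0]*np.cos(th)+d[1]*np.sin(th); a0=np.array([xc-82,s["position"][2]+2-64]); print(a0,np.linalg.norm(a0))
ang=np.arctan2(a0[1],-a0[0])-np.arctan2(7,193); print("lid",ang)
v=a0*193.13/np.linalg.norm(a0) ; b0=np.arctan2(a0[1],-a0[0])
for i in range(1,25):
    b=b0-i*.08
    n=193.13*np.array([-np.cos(b),np.sin(b)]); print(round(b-.036,2),(-(n-v)).round(1),end=" ")
    if b<.036: break
E
```

```text
clock: 43.6
position: [625.8, -208.6, 251.7]
ee_rot: [0.023, 1.0, -0.0, 0.0]
contact_force: [-0.3, -0.4, -0.4]
gripper_width: 50.0
grasp_force: 0.0
clock: 44.2
position: [626.4, -208.8, 252.3]
ee_rot: [0.023, 1.0, -0.0, 0.001]
contact_force: [-0.9, 3.2, 6.2]
gripper_width: 19.2
grasp_force: 59.9
44.2 [ 626.4 -208.8  252.3] F [-0.9  3.2  6.2] w 19.2 g 59.9
[ 40.82110867 190.3154039 ] 194.64407484686345
lid 1.7458332268979186
1.67 [15.2 -2.6] 1.59 [30.6 -4. ] 1.51 [46.  -4.2] 1.43 [61.5 -3.2] 1.35 [76.7 -0.9] 1.27 [91.8  2.6] 1.19 [106.5   7.3] 1.11 [120.8  13.2] 1.03 [134.6  20.2] 0.95 [147.7  28.2] 0.87 [160.2  37.3] 0.79 [172.   47.4] 0.71 [182.9  58.3] 0.63 [192.8  70.1] 0.55 [201.8  82.7] 0.47 [209.8  95.9] 0.39 [216.7 109.7] 0.31 [222.4 124. ] 0.23 [227.  138.8] 0.15 [230.4 153.9] 0.07 [232.6 169.2] -0.01 [233.6 184.6]
```

Scaled: 147.7 mm / 1000 = 0.1477, 134.6 mm / 1000 = 0.1346.

```bash
echo '0.0152 0 -0.0026 0 0 0;0.0306 0 -0.004 0 0 0;0.046 0 -0.0042 0 0 0;0.0615 0 -0.0032 0 0 0;0.0767 -0.0005 -0.0009 0 0 0;0.0918 -0.0005 0.0026 0 0 0;0.1065 -0.0005 0.0073 0 0 0;0.1208 -0.0008 0.0132 0 0 0;0.1346 -0.001 0.0202 0 0 0;0.1477 -0.001 0.0282 0 0 0' > path.dat && python3 jog.py path.dat; echo '0.0125 0 0.0091 0 0 0;0.0243 0 0.0192 0 0 0;0.0352 0 0.0301 0 0 0;0.0451 0 0.0419 0 0 0;0.0541 0 0.0545 0 0 0;0.0621 0 0.0677 0 0 0;0.069 0 0.0815 0 0 0;0.0747 -0.0005 0.0958 0 0 0;0.0793 -0.0005 0.1106 0 0 0;0.0827 -0.0005 0.1257 0 0 0' > path.dat && python3 jog.py path.dat; echo '0.0015 0 0.008 0 0 0;0.0023 0 0.0153 0 0 0;0.003 0 0.023 0 0 0;0.0033 0 0.0285 0 0 0;0.0033 0 0.03 0 0 0;0.0033 0 0.03 0 0 0' > path.dat && python3 jog.py path.dat
python3 - <<'E'
from h import *
st();go((392.9,-198.8,69))
E
```

```text
clock: 45.2
position: [479.8, -202.6, 221.6]
ee_rot: [0.024, 1.0, 0.0, 0.003]
contact_force: [8.6, 0.1, -7.9]
gripper_width: 19.0
grasp_force: 58.7
clock: 46.2
position: [399.9, -199.4, 97.4]
ee_rot: [0.023, 1.0, -0.0, 0.005]
contact_force: [8.0, 5.9, -0.1]
gripper_width: 19.5
grasp_force: 59.8
clock: 46.8
position: [396.9, -199.3, 69.4]
ee_rot: [0.023, 1.0, -0.0, 0.005]
contact_force: [1.4, 9.7, 17.7]
gripper_width: 18.8
grasp_force: 62.0
46.8 [ 396.9 -199.3   69.4] F [ 1.4  9.7 17.7] w 18.8 g 62.0
shift [4.  0.3 0.4] rot [0. 0. 0.]
```

Scaled: -120 mm / 1000 = -0.12, -115 mm / 1000 = -0.115.

```bash
echo '0 0 0 0 0 0;0 0 0 0 0 0;0 0 -0.03 0 0 0;0 0 -0.07 0 0 0;0 0 -0.115 0 0 0;0.004 -0.04 -0.12 0 0 0;0.008 -0.079 -0.12 0 0 0;0.008 -0.079 -0.12 0 0 0;0.008 -0.079 -0.12 0 0 0' > path.dat && python3 jog.py path.dat 50
python3 - <<'E'
from h import *
st();go((388.3,-278.4,117.5),down(np.pi/2-.04))
a=eyes.get_image("scene");b=eyes.get_image("top");cv2.imwrite("pics/s8.png",a)
cv2.imwrite("pics/c8.png",cv2.resize(a[150:310,270:440],(640,602))[:600])
E
```

```text
clock: 47.7
position: [379.4, -278.5, 185.8]
ee_rot: [0.025, 1.0, 0.0, -0.001]
contact_force: [0.3, 1.0, 0.0]
gripper_width: 50.1
grasp_force: 0.0
47.7 [ 379.4 -278.5  185.8] F [0.3 1.  0. ] w 50.1 g 0.0
shift [-9.   0.5 68.3] rot [ 0.001 -0.002 -0.01 ]
```

View pics/c8.png

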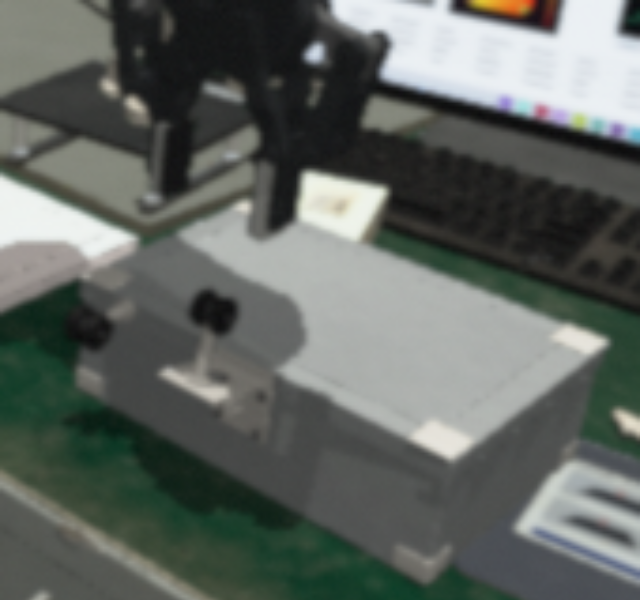

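The lid is closed and the hasp is still up, with its roller at (213,312) in the crop.

```bash
python3 - <<'E'
from h import *
print(px("scene",(388.3,-278.4,118)),px("scene",(375,-278.2,111)))
o,d=ray("scene",(326.6,232.9)); # intersect plane chest y=0
c=np.array([500.5,-283.2,0]); n=np.array([.04,.9992,0]); t=n@(c-o)/(n@d); print(o+t*d)
E
echo '-0.009 0 0 0 0 0;-0.009 0 0.03 0 0 0;-0.009 0 0.055 0 0 0;-0.009 0 0.067 0 0 0;-0.009 0 0.067 0 0 0;-0.009 0 0.067 0 0 0' > path.dat && python3 jog.py path.dat; python3 -c "
from h import *
st()"
```

```text
[[326.81417497 231.52401933]] [[322.03938034 237.32630879]]
[ 387.66850938 -278.68312688  115.48923992]
clock: 48.4
position: [390.5, -278.1, 120.0]
ee_rot: [0.023, 1.0, -0.0, 0.0]
contact_force: [0.1, -0.0, -0.0]
gripper_width: 49.9
grasp_force: 0.0
48.4 [ 390.5 -278.1  120. ] F [ 0.1 -0.  -0. ] w 49.9 g 0.0
```

Scaled: 4 mm / 1000 = 0.004, 2 mm / 1000 = 0.002.

```bash
echo '0.002 0 0.004 0 0 0;0.002 0 0.004 0 0 0;0.002 0 0.004 0 0 0' > path.dat && python3 jog.py path.dat; echo '0 0 0 0 0 0;0 0 0 0 0 0;0 0 0 0 0 0;0 0 0 0 0 0;0 0 0 0 0 0;0 0 0 0 0 0' > path.dat && python3 jog.py path.dat 10
python3 - <<'E'
from h import *
s=st(); p=s["position"]; h=np.array([375.6+41,70]); k=np.array([p[0],p[2]+1])
v=k-h; r=55.2; a=np.arctan2(v[1],-v[0]); print(np.linalg.norm(v)); e=np.arctan2(-37,41); v0=v/np.linalg.norm(v)*r
for i in range(1,11):
    b=a+(e-a)*i/10; n=r*np.array([-np.cos(b),np.sin(b)]); print((-(n-v0)).round(1))
E
```

```text
clock: 48.7
position: [387.7, -278.4, 116.2]
ee_rot: [0.024, 1.0, -0.0, 0.0]
contact_force: [-0.2, -0.5, -0.3]
gripper_width: 50.1
grasp_force: 0.0
clock: 49.3
position: [387.4, -278.5, 116.0]
ee_rot: [0.023, 1.0, -0.0, -0.0]
contact_force: [-2.7, -1.0, 3.3]
gripper_width: 17.4
grasp_force: 59.3
49.3 [ 387.4 -278.5  116. ] F [-2.7 -1.   3.3] w 17.4 g 59.3
55.27965969269117
[7.7 5.8]
[14.3 12.8]
[19.6 20.9]
[23.4 29.8]
[25.5 39.2]
[26.  48.8]
[24.9 58.4]
[22.1 67.6]
[17.7 76.2]
[11.9 83.9]
```

Scaled: 84 mm / 1000 = 0.084, 76.2 mm / 1000 = 0.0762.

```bash
echo '0.0077 0 0.0058 0 0 0;0.0143 0 0.0128 0 0 0;0.0196 0 0.0209 0 0 0;0.0234 0 0.0298 0 0 0;0.0255 0 0.0392 0 0 0;0.026 0 0.0488 0 0 0;0.0249 0 0.0584 0 0 0;0.0221 0 0.0676 0 0 0;0.0177 0 0.0762 0 0 0;0.0119 0 0.084 0 0 0' > path.dat && python3 jog.py path.dat;  echo '-0.002 0 0.001 0 0 0;-0.004 0 0.002 0 0 0;-0.004 0 0.002 0 0 0;-0.004 0 0.002 0 0 0' > path.dat && python3 jog.py path.dat; python3 -c "
from h import *
st()"
```

```text
clock: 50.3
position: [376.9, -278.0, 31.3]
ee_rot: [0.023, 1.0, -0.0, 0.001]
contact_force: [-3.4, -2.9, 17.1]
gripper_width: 17.1
grasp_force: 61.6
clock: 50.7
position: [377.2, -277.9, 30.9]
ee_rot: [0.023, 1.0, 0.0, -0.003]
contact_force: [-8.5, -4.2, 21.7]
gripper_width: 16.8
grasp_force: 61.9
50.7 [ 377.2 -277.9   30.9] F [-8.5 -4.2 21.7] w 16.8 g 61.9
```

Scaled: -240 mm / 1000 = -0.24, -210 mm / 1000 = -0.21.

```bash
echo '0 0 0 0 0 0;0 0 0 0 0 0;0 0 0 0 0 0;0 0 -0.03 0 0 0;0 0 -0.07 0 0 0;0 0 -0.115 0 0 0;0 0 -0.16 0 0 0;0 0 -0.21 0 0 0;0 0 -0.24 0 0 0;0 0 -0.24 0 0 0' > path.dat && python3 jog.py path.dat 50
python3 - <<'E'
from h import *
st()
a=eyes.get_image("scene");b=eyes.get_image("top");cv2.imwrite("pics/s9.png",a);cv2.imwrite("pics/t9.png",b)
cv2.imwrite("pics/c9.png",np.hstack([cv2.resize(a[190:310,270:430],(400,300)),cv2.resize(b[130:270,95:335],(400,300))]))
t0=cv2.imread("pics/t6.png")
for t in(t0,b):
    hsv=cv2.cvtColor(t,cv2.COLOR_BGR2HSV)
    m=((hsv[...,1]<50)&(hsv[...,2]>150)).astype(np.uint8); mm=np.zeros_like(m); mm[145:262,235:335]=m[145:262,235:335]
    cs,_=cv2.findContours(mm,0,1); c=max(cs,key=cv2.contourArea); print(cv2.boundingRect(c),cv2.minAreaRect(np.array([w("top",q,4)[:2] for q in c[:,0]],np.float32)))
    x,y,W,H=cv2.boundingRect(c); k=(t[y+10:y+H-10,x+10:x+W-10].max(2)<60).astype(np.uint8); M=cv2.moments(k,True)
    if M["m00"]: print(M["m00"],w("top",(x+10+M["m10"]/M["m00"],y+10+M["m01"]/M["m00"]),34))
E
```

```text
clock: 51.7
position: [381.9, -278.6, 274.2]
ee_rot: [0.023, 1.0, -0.002, 0.005]
contact_force: [0.3, 0.4, -0.4]
gripper_width: 50.2
grasp_force: 0.0
51.7 [ 381.9 -278.6  274.2] F [ 0.3  0.4 -0.4] w 50.2 g 0.0
(252, 162, 64, 78) ((487.7889099121094, -40.36724853515625), (153.47193908691406, 192.96337890625), 87.15491485595703)
65.0 [486.5242358  -39.59116848  34.        ]
(235, 154, 67, 77) ((505.8916320800781, 8.224807739257812), (165.64608764648438, 195.79244995117188), 87.04495239257812)
57.0 [504.74633569   1.95101386  34.        ]
```

View pics/c9.png

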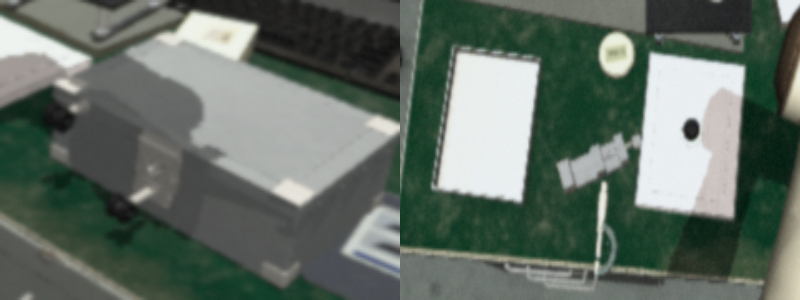

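The hasp is down over the staple and the lid is closed. The cover has been knocked: its knob is now at crop (691,129), about world (505, 2). I measure its angle against the earlier pictures.

Run:
```python
from h import *
def meas(f,box,z,lo=150):
    t=cv2.imread(f); x0,x1,y0,y1=box; t=cv2.resize(t[y0:y1,x0:x1],None,fx=4,fy=4,interpolation=cv2.INTER_CUBIC)
    hsv=cv2.cvtColor(t,cv2.COLOR_BGR2HSV); m=((hsv[...,1]<60)&(hsv[...,2]>lo)).astype(np.uint8)
    m=cv2.morphologyEx(m,cv2.MORPH_CLOSE,np.ones((15,15))); m=cv2.morphologyEx(m,cv2.MORPH_OPEN,np.ones((101,101)) if 0 else cv2.getStructuringElement(cv2.MORPH_ELLIPSE,(61,61)))
    cs,_=cv2.findContours(m,0,1); c=max(cs,key=cv2.contourArea)[:,0]
    P=np.array([w("top",(x0+(x+.5)/4-.5,y0+(y+.5)/4-.5),z)[:2] for x,y in c],np.float32)
    r=cv2.minAreaRect(P); ctr=np.array(r[0]); u=np.radians(r[2]); e=np.array([np.cos(u),np.sin(u)]); L=[]
    for ax,other,hw,ho in((e,np.array([-e[1],e[0]]),r[1][0]/2,r[1][1]/2),(np.array([-e[1],e[0]]),e,r[1][1]/2,r[1][0]/2)):
        for s in(1,-1):
            Q=P-ctr; sel=(np.abs(Q@ax*s-hw)<5)&(np.abs(Q@other)<ho-22); q=P[sel]
            if len(q)>8:
                vx,vy,px_,py_=cv2.fitLine(q,cv2.DIST_HUBER,0,.01,.01).ravel(); L.append((round(np.degrees(np.arctan2(vy,vx))%180,2),len(q),round(float(np.median((q-ctr)@ax)),1)))
    print(f,np.round(ctr,1),np.round(r[1],1),round(r[2],2),L)
meas("pics/t0.png" if 0 else "pics/top0.png",(100,195,140,240),20)
meas("pics/t6.png",(240,330,150,255),4); meas("pics/t9.png",(228,325,145,255),4)
meas("pics/t6.png",(105,195,145,240),25);meas("pics/t9.png",(105,195,145,240),25)
```

```text
pics/top0.png [494.4 322.9] [157.1 197.3] 87.63 [(np.float32(177.53), 225, 77.9), (np.float32(177.64), 228, -77.8), (np.float32(87.82), 174, 98.0), (np.float32(87.46), 166, -98.0)]
pics/t6.png [488.2 -40. ] [154.3 193.6] 87.32 [(np.float32(177.45), 220, 76.3), (np.float32(177.41), 222, -76.3), (np.float32(87.03), 170, 94.8), (np.float32(86.26), 164, -94.9)]
pics/t9.png [505.7   2.9] [154.9 196.3] 86.85 [(np.float32(177.42), 222, 76.0), (np.float32(177.2), 224, -76.2), (np.float32(89.29), 170, 97.1), (np.float32(87.32), 164, -97.4)]
pics/t6.png [490.6 317.9] [132.5 173.7] 87.45 [(np.float32(177.43), 192, 65.7), (np.float32(177.39), 193, -65.2), (np.float32(87.11), 136, 86.0), (np.float32(87.47), 132, -86.3)]
pics/t9.png [491.3 321.4] [140.1 176. ] 87.35 [(np.float32(174.93), 84, 68.6), (np.float32(177.44), 197, -69.2), (np.float32(86.97), 147, 87.1), (np.float32(87.84), 143, -86.8)]
```

Scaled: 275 mm / 1000 = 0.275, 250 mm / 1000 = 0.25.

```bash
echo '-0.01 0.03 0 0 0 0;-0.025 0.075 0 0 0 0;-0.045 0.12 0 0 0 0;-0.065 0.165 0.03 0 0 0;-0.085 0.21 0.06 0 0 0;-0.105 0.25 0.1 0 0 0;-0.11 0.275 0.13 0 0 0;-0.11 0.275 0.15 0 0 0;-0.11 0.275 0.15 0 0 0;-0.11 0.275 0.15 0 0 0' > path.dat && python3 jog.py path.dat 60; python3 plan.py 504.3,1.9,34
```

```text
clock: 52.8
position: [501.5, -8.7, 118.3]
ee_rot: [0.023, 1.0, -0.001, -0.002]
contact_force: [-0.3, 0.4, 0.2]
gripper_width: 59.7
grasp_force: 0.0
52.8 [501.5  -8.7 118.3] F [-0.3  0.4  0.2] w 59.7 g 0.0
shift [-2.6 10.9 84.3] rot [-0.002 -0.004  0.   ]
```

Scaled: 50 mm / 1000 = 0.05, 30 mm / 1000 = 0.03.

```bash
echo '-0.0026 0.011 0 0 0 0;-0.0026 0.011 0.03 0 0 0;-0.0026 0.011 0.05 0 0 0;-0.0026 0.011 0.05 0 0 0;-0.0026 0.011 0.05 0 0 0;-0.0026 0.011 0.05 0 0 0' > path.dat && python3 jog.py path.dat; python3 plan.py 504.3,1.9,34
```

```text
clock: 53.4
position: [506.9, 2.6, 71.5]
ee_rot: [0.024, 1.0, 0.0, 0.002]
contact_force: [-0.6, 0.8, -0.0]
gripper_width: 59.9
grasp_force: 0.0
53.4 [506.9   2.6  71.5] F [-0.6  0.8 -0. ] w 59.9 g 0.0
shift [ 2.7 -0.8 37.5] rot [ 0.001  0.004 -0.   ]
```

Scaled: 36 mm / 1000 = 0.036, 28 mm / 1000 = 0.028.

```bash
echo '0.0025 -0.001 0.015 0 0 0;0.0025 -0.001 0.028 0 0 0;0.0025 -0.001 0.036 0 0 0;0.0025 -0.001 0.036 0 0 0;0.0025 -0.001 0.036 0 0 0;0.0025 -0.001 0.036 0 0 0' > path.dat && python3 jog.py path.dat; python3 plan.py 504.3,1.9,34;echo '0 0 0 0 0 0;0 0 0 0 0 0;0 0 0 0 0 0;0 0 0 0 0 0;0 0 0 0 0 0;0 0 0 0 0 0' > path.dat && python3 jog.py path.dat 10; echo '0 0 -0.01 0 0 0;0 0 -0.03 0 0 0;0 0 -0.06 0 0 0;0 0 -0.09 0 0 0;0 0 -0.12 0 0 0;0 0 -0.12 0 0 0;0 0 -0.12 0 0 0' > path.dat && python3 jog.py path.dat; python3 plan.py 493.5,322.6,154
```

```text
clock: 54.0
position: [503.7, 1.7, 34.5]
ee_rot: [0.024, 1.0, 0.0, 0.001]
contact_force: [-0.1, 0.1, 0.7]
gripper_width: 59.8
grasp_force: 0.0
54.0 [503.7   1.7  34.5] F [-0.1  0.1  0.7] w 59.8 g 0.0
shift [-0.6  0.2  0.5] rot [ 0.     0.002 -0.   ]
clock: 54.6
position: [503.3, 1.6, 34.3]
ee_rot: [0.023, 1.0, 0.0, 0.0]
contact_force: [-1.9, 0.3, 6.2]
gripper_width: 25.0
grasp_force: 58.8
clock: 55.3
position: [502.7, 1.6, 154.1]
ee_rot: [0.024, 1.0, 0.0, 0.0]
contact_force: [-0.4, 0.9, -1.5]
gripper_width: 24.1
grasp_force: 60.0
55.3 [502.7   1.6 154.1] F [-0.4  0.9 -1.5] w 24.1 g 60.0
shift [ 24.6 320.2   0.4] rot [ 0.001  0.001 -0.001]
```

```bash
echo '0.002 0 0 0 0 0;0.004 0.03 0 0 0 0;0.007 0.07 0 0 0 0;0.01 0.115 0 0 0 0;0.013 0.16 0 0 0 0;0.017 0.205 0 0 0 0;0.02 0.25 0 0 0 0;0.023 0.29 0 0 0 0;0.024 0.312 0 0 0 0;0.024 0.32 0 0 0 0' > path.dat && python3 jog.py path.dat; echo '0 0 0.02 0 0 0;0 0 0.04 0 0 0;0 0 0.055 0 0 0;0 0 0.065 0 0 0;0 0 0.065 0 0 0;0 0 0.065 0 0 0;0 0 0.065 0 0 0' > path.dat && python3 jog.py path.dat; python3 plan.py 493.3,322.6,49.8
```

```text
clock: 56.3
position: [493.4, 323.9, 152.0]
ee_rot: [0.023, 1.0, -0.001, -0.001]
contact_force: [-0.1, -0.3, -1.6]
gripper_width: 24.4
grasp_force: 60.0
clock: 57.0
position: [494.8, 322.5, 89.7]
ee_rot: [0.024, 1.0, 0.001, 0.001]
contact_force: [-0.8, 0.7, -1.9]
gripper_width: 24.3
grasp_force: 60.0
57.0 [494.8 322.5  89.7] F [-0.8  0.7 -1.9] w 24.3 g 60.0
shift [ 1.5  0.  39.9] rot [ 0.001  0.001 -0.   ]
```

Scaled: 39 mm / 1000 = 0.039, 37 mm / 1000 = 0.037.

```bash
echo '0.0013 0 0.012 0 0 0;0.0013 0 0.022 0 0 0;0.0013 0 0.029 0 0 0;0.0013 0 0.034 0 0 0;0.0013 0 0.037 0 0 0;0.0013 0 0.039 0 0 0;0.0013 0 0.039 0 0 0;0.0013 0 0.039 0 0 0' > path.dat && python3 jog.py path.dat; python3 plan.py 493.3,322.6,49.8
```

```text
clock: 57.8
position: [493.2, 321.9, 50.9]
ee_rot: [0.024, 1.0, -0.0, 0.0]
contact_force: [-0.6, -4.3, 6.0]
gripper_width: 24.2
grasp_force: 60.6
57.8 [493.2 321.9  50.9] F [-0.6 -4.3  6. ] w 24.2 g 60.6
shift [-0.1  0.7  1.1] rot [-0.  0. -0.]
```

Scaled: -0.7 mm / 1000 = -0.0007, 0.5 mm / 1000 = 0.0005.

```bash
echo '0 -0.0007 0.0005 0 0 0;0 -0.0007 0.0005 0 0 0;0 -0.0007 0.0005 0 0 0' > path.dat && python3 jog.py path.dat; echo '0 0 0 0 0 0;0 0 0 0 0 0;0 0 0 0 0 0;0 0 -0.02 0 0 0;0 0 -0.06 0 0 0;0 0 -0.11 0 0 0;0 -0.04 -0.15 0 0 0;0 -0.09 -0.18 0 0 0;0 -0.14 -0.2 0 0 0;0 -0.19 -0.2 0 0 0' > path.dat && python3 jog.py path.dat 60; echo '0 -0.05 0 0 0 0;0 -0.1 0 0 0 0;0 -0.15 0 0 0 0;0 -0.2 0 0 0 0;0 -0.25 0 0 0 0;0 -0.3 0 0 0 0;0 -0.3 0 0 0 0;0 -0.3 0 0 0 0' > path.dat && python3 jog.py path.dat;  python3 - <<'E'
from h import *
st()
a=eyes.get_image("scene");b=eyes.get_image("top");cv2.imwrite("pics/s10.png",a);cv2.imwrite("pics/t10.png",b)
s=cv2.imread("pics/scene0.png")
f=lambda i:cv2.resize(i[140:230,130:270],(400,257),interpolation=cv2.INTER_CUBIC)
t0=cv2.imread("pics/top0.png"); g=lambda i:cv2.resize(i[140:240,95:250],(400,258),interpolation=cv2.INTER_CUBIC)
cv2.imwrite("pics/c10.png",np.vstack([np.hstack([f(s),f(a)]),np.hstack([g(t0),g(b)])]))
for n,im,bx in(("scene",a,(175,197,160,177)),("top",b,(130,160,172,198))):
    x0,x1,y0,y1=bx; M=cv2.moments((im[y0:y1,x0:x1].max(2)<70).astype(np.uint8),True); print(n,M["m00"],x0+M["m10"]/M["m00"],y0+M["m01"]/M["m00"])
for t in(t0,b):
    hsv=cv2.cvtColor(t,cv2.COLOR_BGR2HSV); m=((hsv[...,1]<40)&(hsv[...,2]>130)).astype(np.uint8); mm=np.zeros_like(m); mm[140:240,100:195]=m[140:240,100:195]; mm=cv2.morphologyEx(mm,cv2.MORPH_OPEN,np.ones((5,5)))
    cs,_=cv2.findContours(mm,0,1); print(cv2.minAreaRect(np.array([w("top",q,20)[:2] for q in max(cs,key=cv2.contourArea)[:,0]],np.float32)))
E
```

```text
clock: 58.1
position: [493.2, 321.8, 50.6]
ee_rot: [0.024, 1.0, 0.0, 0.0]
contact_force: [-1.8, -2.3, 6.5]
gripper_width: 24.2
grasp_force: 60.7
clock: 59.1
position: [485.6, 148.4, 250.0]
ee_rot: [0.023, 1.0, 0.001, 0.003]
contact_force: [0.7, -0.3, -0.5]
gripper_width: 59.7
grasp_force: 0.0
clock: 59.9
position: [470.2, -151.8, 247.0]
ee_rot: [0.025, 1.0, 0.0, -0.0]
contact_force: [-0.4, 0.2, -0.0]
gripper_width: 59.8
grasp_force: 0.0
59.9 [ 470.2 -151.8  247. ] F [-0.4  0.2 -0. ] w 59.8 g 0.0
scene 39.0 185.7948717948718 168.87179487179486
top 70.0 144.52857142857144 184.18571428571428
((494.12139892578125, 322.8562316894531), (158.07058715820312, 198.83364868164062), 87.48137664794922)
((494.8418884277344, 322.33941650390625), (156.6341552734375, 197.20286560058594), 87.96864318847656)
```

View pics/c10.png

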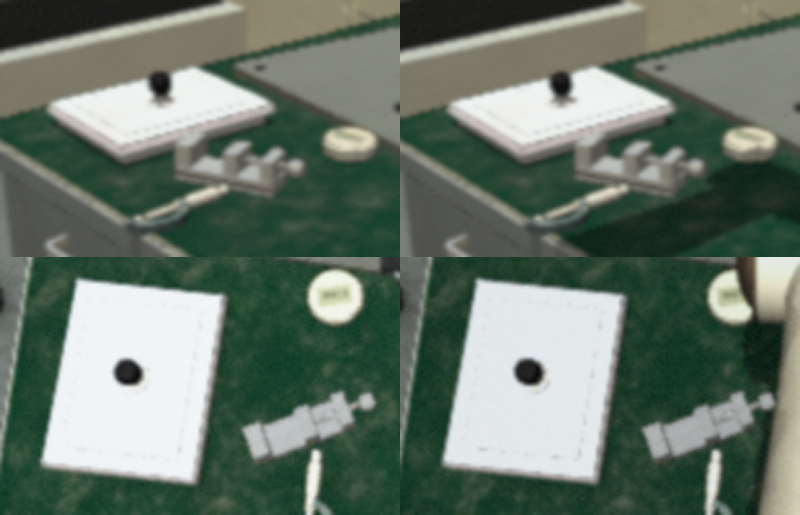

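The cover sits exactly as it did at the start (before on the left, after on the right), and the micrometer and timer have not moved. I make a last numeric check of the hasp and lid pull, then hand in.

Run:
```python
from h import *
r=[]
for f in("pics/scene0.png","pics/s10.png"):
    im=cv2.imread(f); o=[]
    for x0,x1,y0,y1 in((310,326,264,282),(285,302,228,246)):
        M=cv2.moments((im[y0:y1,x0:x1].max(2)<45).astype(np.uint8),True); o+=[x0+M["m10"]/M["m00"],y0+M["m01"]/M["m00"]]
    print(np.round(o,1)); r.append(o)
if np.abs(np.subtract(*r)).max()<1.5: print(job_done())
```

```text
[318.2 273.5 292.7 236.7]
[318.5 274.3 292.3 236.2]
the job is handed in; nothing more can be done
None
```

The job is handed in at about 60 s of the 210 s limit: both gears are in the left compartment and both bearings in the right, the lid is closed with the hasp down, the cover (knocked aside once, then recovered) is back on the empty tray, and the micrometer and timer were not touched.

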